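# Pack the gift tins and mark the tag

## Robot

A 6-joint arm with a two-finger parallel gripper is mounted at the origin on the work surface. World frame = base frame: x ahead of the robot, y to its left, z up, the work surface at z = 0. Lengths are in m, angles in rad, forces in N, time in s.
With the tool pointing down it reaches from about 0.25 to 0.725 m from the base axis. Payload 4 kg.
Tool frame: the origin (TCP) lies on the centre line of the jaws, within the pads' length; the fingertips stand 22 mm ahead of it and the grasp point (between the pads) lies 3 mm ahead of it (bot.tip_reach is the distance from the TCP to the fingertips, in m); z points along the fingers, y is the line along which they close (so a half turn about z gives the same grasp; the last joint's range is limited). The gripper opens to 85 mm and grips with 20 to 120 N. Pads are 22 mm wide; open, the fingers measure 114 mm over their backs; the gripper's body (76 mm by 85 mm) begins 54 mm behind the grasp point. The pads swing forward as they close: fully open they stand 13 mm farther back than shut.
Start: joints at [1.147, 0.241, 0.005, 1.335, 0, 1.571], TCP at [0.206, 0.456, 0.253] pointing down, gripper open.
Joint ranges: [-2.72, 2.72], [-1.05, 1.87], [-1.09, 1.28], [-1.99, 2.15], [-1.42, 1.44], [-3.14, 3.14]. Speed limits (rad/s): [2.79, 2.79, 3.14, 3.14, 3.14, 3.14].

## Interface

Orientations are given as a unit quaternion [x, y, z, w].
In Python, from workcell import bot gives the robot as it stands. The module is installed in compiled form; this text tells all that it offers.
- The arm moves only by the tool apply_moves, never from a script. Its argument "commands" is a list of rows, each a list of 4 numbers: the shift along the tool's x, y, z scaled (see below), then the turn about the tool's z scaled (see below). In form: [[tx, ty, tz, roll], ...]. A call has exactly 5 rows; each row shifts and turns the commanded pose from where the row before left it, along the tool's axes as they then stand; what a row does not reach is not made up. The controller multiplies each number of a shift by 20 mm and each number of a turn by 60 degrees. A row lasts 1/12 s, in which the tool goes at most 41.7 mm and 7.16 degrees, less where a joint would pass 70% of its speed; a pose out of reach is approached as far as the arm can. A call with a number of a shift or a turn outside -1 to 1 is refused whole. A call with a gripper value outside its range is refused whole. "claw" is the closure, from 0 (fully open) to 1 (shut), set as the call begins (left out, the last holds). The fingers move at their own pace and stop on an object; the grip force is fixed at half the most. Time passes only in rows, so rows that do not move let the fingers close, or fill a call up. It gives the time, the measured TCP pose, the force, the opening and the grip force at its end, in the units of the state.
- bot.get_obs(): the state, without advancing time (a new reading comes with each control period).
- bot.camera(name): name is "scene" or "top" or "wrist"; returns a dict with "image" (480x640x3 uint8, blue, green, red), "camera_matrix" (3x3 intrinsics, pixels), "k1" (the pictures are not rectified: a ray, as slopes to the right and down, at radius r is drawn at 1 + k1 r^2 times it, then the intrinsics apply), "R" (3x3) and "t" (3): a world point X has camera coordinates R X + t. Camera axes: x right, y down, z forward; pixel columns grow to the right and rows downward; lengths in m; the calibration is good to about 2 mm. A picture is of the moment at which its call begins. There is no depth.
- bot.job_done(): hands the job in; it is judged then, once.
The state is a dict: "clock": time; "joint_pos": joint angles; "joint_vel": joint speeds; "tau": joint torques, N m; "eef_pos": TCP position; "tool_rot": TCP orientation; "ft_force": force on the tool from outside, world axes, zero at the start; "ft_torque": the same for the moment, N m; "grip_width": finger opening in m; "grasp_force": force on a finger pad.
Only numpy, scipy, OpenCV 4.12 (cv2) and the standard library are available. Lean on these libraries where they do the work, as an engineer would, in place of code of your own. Each camera call takes 0.05 s, during which the arm holds its last target. There are 200 camera calls.

## Task

Get the gift order ready: put one small carton into every open tin on the counter and close each tin with a lid, fully seated and level on its rim. Lay the wooden tag flat along the rail of the marking punch, one end under the pin, and then, with the tag in place, knock the sprung pin fully down with the mallet held in the gripper. Leave the tag lying there, put the mallet back flat on its pad, and leave the tape, pens and pot alone.

Things in the scene. Friction and masses are not known exactly. Their poses are not given: they have to be found in the camera images.
- tin1: an open round steel gift tin, may be absent: outer diameter 94, inner diameter 88, height 60, floor 3 thick, loose, 0.25 kg; origin at the centre of its underside, z up through the mouth
- tin2: an open round steel gift tin, may be absent: outer diameter 94, inner diameter 88, height 60, floor 3 thick, loose, 0.25 kg; origin at the centre of its underside, z up through the mouth
- tin3: an open round steel gift tin, may be absent: outer diameter 94, inner diameter 88, height 60, floor 3 thick, loose, 0.25 kg; origin at the centre of its underside, z up through the mouth
- lid1: a loose round steel lid, any lid fits any tin: disc of diameter 98, 4 thick; below it a plug of diameter 81, 6 deep, that goes inside the rim; on top a round wooden knob of diameter 24, 24 high; 34 high in all, 0.09 kg; origin at the centre of the plug's underside, z up through the knob (seated, it is 54 above the tin's origin)
- lid1_knob (a point): centre of that lid's knob, 22 above the lid's origin (12 above the disc, 12 below the knob's top)
- lid2: a loose round steel lid, any lid fits any tin: disc of diameter 98, 4 thick; below it a plug of diameter 81, 6 deep, that goes inside the rim; on top a round wooden knob of diameter 24, 24 high; 34 high in all, 0.09 kg; origin at the centre of the plug's underside, z up through the knob (seated, it is 54 above the tin's origin)
- lid2_knob (a point): centre of that lid's knob, 22 above the lid's origin (12 above the disc, 12 below the knob's top)
- lid3: a loose round steel lid, any lid fits any tin: disc of diameter 98, 4 thick; below it a plug of diameter 81, 6 deep, that goes inside the rim; on top a round wooden knob of diameter 24, 24 high; 34 high in all, 0.09 kg; origin at the centre of the plug's underside, z up through the knob (seated, it is 54 above the tin's origin)
- lid3_knob (a point): centre of that lid's knob, 22 above the lid's origin (12 above the disc, 12 below the knob's top)
- carton1: a small plain cardboard carton, 40 (its x) by 30 (its y) by 46 high, 0.06 kg, loose; origin at the centre of its underside
- carton2: a small plain cardboard carton, 40 (its x) by 30 (its y) by 46 high, 0.06 kg, loose; origin at the centre of its underside
- carton3: a small plain cardboard carton, 40 (its x) by 30 (its y) by 46 high, 0.06 kg, loose; origin at the centre of its underside
- tag: a loose flat plywood gift tag, 110 (its x) by 40 (its y) by 6 thick, no difference between its ends or faces; origin at the centre of its underside
- punch: fixed grey bench marking punch, open to -x (robot's side): base 150 (x) by 90 (y) by 10; steel rail 28 wide, top 18 above the origin, from x = -30 to +50 along the middle; column at x = +57 to +75, 34 wide, carries an arm (34 wide, x = +20 to +75, 42 to 60 above the origin) over the rail's far end. Origin: centre of the base's underside
- punch_point (a point): the point on top of the rail (x = +35, 18 above the punch's origin) where the pin comes down
- pin_top (a point): centre of the top of the punch's sprung pin, a flat round steel head of diameter 26 above the arm, 88 above the counter when up; the pin's lower tip is 36 above the counter when up, and touches a tag on the rail when fully down
- pin (a joint): travel of the sprung pin in m: 0 up, 0.012 fully down (about 7 N); it springs back
- mallet: a rubber mallet lying on the pad: square wooden handle 18 by 18 from x = -110 to +48, rubber head block 44 (x) by 66 (y) by 44 (z) centred at x = +70; 0.26 kg; handle axis 22 above the origin; origin on the underside plane
- mallet_grip (a point): point on the mallet's handle axis, 60 from the head's centre, good to grip
- mallet_head (a point): centre of the mallet's head; every face may strike
- pad: the mallet's pad, a fixed flat grey felt pad, 240 (its x) by 110 (its y) by 3 high; origin at the centre of its underside
- tape: bystander: a roll of brown parcel tape lying flat, 104 across, 48 high
- pens: bystander: a red open plastic basket of pens, 150 by 100 by 50 high
- pot: bystander: a white pot with brushes and pens standing in it, 72 across, 100 high, 170 with the pens

How it is judged:
On the way, in this order (a step that is already met when the one before it is completed fails the run):
1. the tag lies flat on the punch's rail, one end under the pin (((angle between tag's own z axis and vertical below 0.08 rad and z of tag in the frame of punch between 0.0155 and 0.0215 m and y of punch_point in the frame of tag between -0.014 and 0.014 m and (x of punch_point in the frame of tag between 0.02 and 0.054 m or x of punch_point in the frame of tag between -0.054 and -0.02 m)) or (angle between tag's own z axis and vertical above 3.06 rad and z of tag in the frame of punch between 0.0215 and 0.0275 m and y of punch_point in the frame of tag between -0.014 and 0.014 m and (x of punch_point in the frame of tag between 0.02 and 0.054 m or x of punch_point in the frame of tag between -0.054 and -0.02 m))) and contact force between the fingers and tag below 0.1 N), for 0.2 s.
2. the pin is driven fully down by the mallet held in the gripper, with the tag under it (((angle between tag's own z axis and vertical below 0.08 rad and z of tag in the frame of punch between 0.0155 and 0.0215 m and y of punch_point in the frame of tag between -0.014 and 0.014 m and (x of punch_point in the frame of tag between 0.02 and 0.054 m or x of punch_point in the frame of tag between -0.054 and -0.02 m)) or (angle between tag's own z axis and vertical above 3.06 rad and z of tag in the frame of punch between 0.0215 and 0.0275 m and y of punch_point in the frame of tag between -0.014 and 0.014 m and (x of punch_point in the frame of tag between 0.02 and 0.054 m or x of punch_point in the frame of tag between -0.054 and -0.02 m))) and value of joint pin above 0.009 m and contact force between mallet and punch above 1 N and contact force between the fingers and mallet above 1 N).
At the end, for the whole second after the job is handed in: Each tin: upright, carton inside, lid plug in the rim (lid origin 50 to 57.5 mm up, within 6 mm of the axis, level to 0.05 rad). Tag flat on the rail (0.08 rad), pin axis within 14 mm of its midline, 1 to 35 mm from its end. Mallet flat on its pad, head over the pad. Pin up (((horizontal distance between carton1 and tin1 below 0.042 m and z of carton1 in the frame of tin1 between -0.005 and 0.05 m) or (horizontal distance between carton2 and tin1 below 0.042 m and z of carton2 in the frame of tin1 between -0.005 and 0.05 m) or (horizontal distance between carton3 and tin1 below 0.042 m and z of carton3 in the frame of tin1 between -0.005 and 0.05 m)) and ((z of lid1 in the frame of tin1 between 0.05 and 0.0575 m and horizontal distance between lid1 and tin1 below 0.006 m and angle between the z axis of lid1 and the z axis of tin1, either way round below 0.05 rad and angle between lid1's own z axis and vertical below 0.06 rad) or (z of lid2 in the frame of tin1 between 0.05 and 0.0575 m and horizontal distance between lid2 and tin1 below 0.006 m and angle between the z axis of lid2 and the z axis of tin1, either way round below 0.05 rad and angle between lid2's own z axis and vertical below 0.06 rad) or (z of lid3 in the frame of tin1 between 0.05 and 0.0575 m and horizontal distance between lid3 and tin1 below 0.006 m and angle between the z axis of lid3 and the z axis of tin1, either way round below 0.05 rad and angle between lid3's own z axis and vertical below 0.06 rad)) and angle between each of tin1, tin2, tin3's own z axis and vertical below 0.06 rad and linear speed of each of tin1, tin2, tin3, mallet below 0.02 m/s and ((horizontal distance between carton1 and tin2 below 0.042 m and z of carton1 in the frame of tin2 between -0.005 and 0.05 m) or (horizontal distance between carton2 and tin2 below 0.042 m and z of carton2 in the frame of tin2 between -0.005 and 0.05 m) or (horizontal distance between carton3 and tin2 below 0.042 m and z of carton3 in the frame of tin2 between -0.005 and 0.05 m)) and ((z of lid1 in the frame of tin2 between 0.05 and 0.0575 m and horizontal distance between lid1 and tin2 below 0.006 m and angle between the z axis of lid1 and the z axis of tin2, either way round below 0.05 rad and angle between lid1's own z axis and vertical below 0.06 rad) or (z of lid2 in the frame of tin2 between 0.05 and 0.0575 m and horizontal distance between lid2 and tin2 below 0.006 m and angle between the z axis of lid2 and the z axis of tin2, either way round below 0.05 rad and angle between lid2's own z axis and vertical below 0.06 rad) or (z of lid3 in the frame of tin2 between 0.05 and 0.0575 m and horizontal distance between lid3 and tin2 below 0.006 m and angle between the z axis of lid3 and the z axis of tin2, either way round below 0.05 rad and angle between lid3's own z axis and vertical below 0.06 rad)) and ((horizontal distance between carton1 and tin3 below 0.042 m and z of carton1 in the frame of tin3 between -0.005 and 0.05 m) or (horizontal distance between carton2 and tin3 below 0.042 m and z of carton2 in the frame of tin3 between -0.005 and 0.05 m) or (horizontal distance between carton3 and tin3 below 0.042 m and z of carton3 in the frame of tin3 between -0.005 and 0.05 m)) and ((z of lid1 in the frame of tin3 between 0.05 and 0.0575 m and horizontal distance between lid1 and tin3 below 0.006 m and angle between the z axis of lid1 and the z axis of tin3, either way round below 0.05 rad and angle between lid1's own z axis and vertical below 0.06 rad) or (z of lid2 in the frame of tin3 between 0.05 and 0.0575 m and horizontal distance between lid2 and tin3 below 0.006 m and angle between the z axis of lid2 and the z axis of tin3, either way round below 0.05 rad and angle between lid2's own z axis and vertical below 0.06 rad) or (z of lid3 in the frame of tin3 between 0.05 and 0.0575 m and horizontal distance between lid3 and tin3 below 0.006 m and angle between the z axis of lid3 and the z axis of tin3, either way round below 0.05 rad and angle between lid3's own z axis and vertical below 0.06 rad)) and ((angle between tag's own z axis and vertical below 0.08 rad and z of tag in the frame of punch between 0.0155 and 0.0215 m and y of punch_point in the frame of tag between -0.014 and 0.014 m and (x of punch_point in the frame of tag between 0.02 and 0.054 m or x of punch_point in the frame of tag between -0.054 and -0.02 m)) or (angle between tag's own z axis and vertical above 3.06 rad and z of tag in the frame of punch between 0.0215 and 0.0275 m and y of punch_point in the frame of tag between -0.014 and 0.014 m and (x of punch_point in the frame of tag between 0.02 and 0.054 m or x of punch_point in the frame of tag between -0.054 and -0.02 m))) and x of mallet_grip in the frame of pad between -0.06 and 0.06 m and y of mallet_grip in the frame of pad between -0.05 and 0.05 m and x of mallet_head in the frame of pad between -0.12 and 0.12 m and y of mallet_head in the frame of pad between -0.055 and 0.055 m and height (world z) of each of mallet_grip, mallet_head below 0.045 m and value of joint pin below 0.003 m); the robot touches nothing.
It fails at once if the tape pushed away or knocked over (distance of tape from where it was at the start of the episode above 0.03 m or angle between tape's own z axis and vertical above 0.5 rad).
It fails at once if the pens pushed away or knocked over (distance of pens from where it was at the start of the episode above 0.03 m or angle between pens's own z axis and vertical above 0.5 rad).
It fails at once if the pot pushed away or knocked over (distance of pot from where it was at the start of the episode above 0.03 m or angle between pot's own z axis and vertical above 0.5 rad).
Of tin1, tin2, tin3 only 2 to 3 are there at a start; the rules pass over those that are not, and their reading is None.
At some moment in a run one of lid1, lid2, lid3, carton1, carton2, carton3 may be knocked a few centimetres aside while the robot is not near it.
Once in a run the grip may slacken for a moment while it holds something.
It also fails if it takes over 210 s, if anything falls off the work surface, if the arm or the gripper's body presses on something with over 40 N, if the wrist force passes 120 N, or if a joint passes its speed limit or range.

## Working session

There is one attempt and no reset: what is moved stays moved. The work goes in short steps, Python scripts to look and compute and a tool call to move; the robot and the scene stay as the last step left them, time stands still between calls to the robot, and variables do not carry over. Pictures are saved under pics/ and viewed, at most 14 in all, crops included, and the job is handed in when it is done.

Besides the shell and the picture viewer there is one more tool, called after ">>>" as name(argument=value, ...) on one line, values as JSON. apply_moves: Moves the arm, as the interface text tells. Shifts and turns lie within -1 to 1; 1 stands for 20 mm of shift or 60 degrees of turn. Its arguments: {"type":"object","properties":{"commands":{"type":"array","items":{"type":"array","items":{"type":"number","minimum":-1,"maximum":1}}},"claw":{"type":"number"}},"required":["commands"]}

```bash
mkdir -p pics
cat > h.py <<'E'
import numpy as np, cv2
from workcell import bot
def snap(n,f):
    c=bot.camera(n); cv2.imwrite('pics/%s.png'%f,c['image'])
    np.savez('pics/%s.npz'%f,K=c['camera_matrix'],k1=c['k1'],R=c['R'],t=c['t']); return c
def load(f): return dict(np.load('pics/%s.npz'%f))
def p2w(c,uv,z):
    "pixel(s) to world at height z"
    K=c.get('K',c.get('camera_matrix')); uv=np.atleast_2d(np.array(uv,float)); out=[]
    p=cv2.undistortPoints(uv.reshape(-1,1,2),K,np.array([float(c['k1']),0,0,0])).reshape(-1,2)
    C=-c['R'].T@c['t']
    d=np.c_[p,np.ones(len(p))]@c['R']
    s=(z-C[2])/d[:,2]
    return C+d*s[:,None]
def w2p(c,X):
    K=c.get('K',c.get('camera_matrix')); X=np.atleast_2d(np.array(X,float))
    return cv2.projectPoints(X.reshape(-1,1,3),cv2.Rodrigues(c['R'])[0],c['t'].reshape(3,1),K,np.array([float(c['k1']),0,0,0]))[0].reshape(-1,2)
E
python3 - <<'E'
from h import *
for n in('scene','top'):
    c=snap(n,n+'0'); print(n,c['k1'],(-c['R'].T@c['t']).round(3),c['camera_matrix'][0,0],c['R'].round(2).tolist())
o=bot.get_obs(); print(o)
E
```

```text
scene -0.0019525169190228262 [1.121 0.67  0.813] 462.6591704597993 [[-0.79, 0.62, -0.02], [0.4, 0.48, -0.78], [-0.47, -0.62, -0.62]]
top -0.11078836324115975 [ 0.48  -0.067  1.151] 473.2087832186109 [[-0.02, -1.0, 0.0], [-0.99, 0.02, -0.11], [0.11, -0.01, -0.99]]
{'clock': 0.1, 'joint_pos': array([ 1.14700064e+00,  2.41366086e-01,  3.85212232e-03,  1.33523818e+00,
       -1.13534520e-05,  1.57080989e+00]), 'joint_vel': array([ 0.00106525, -0.00101821,  0.00343683, -0.00060598,  0.00069897,
        0.00062811]), 'tau': array([ 3.68031879e-04, -3.73138011e+01,  2.53010523e+01,  1.08692329e-02,
        2.01571197e-05, -7.21655535e-07]), 'eef_pos': array([0.20539176, 0.45527213, 0.25248515]), 'tool_rot': array([ 2.10322197e-01,  9.77631637e-01, -9.57231294e-04, -2.00113214e-04]), 'ft_force': array([ 0.74246851, -0.25608853,  0.86626075]), 'ft_torque': array([-0.02820285, -0.03333044,  0.01355335]), 'grasp_force': 0.0, 'grip_width': 0.08540794729923265}
```

View pics/top0.png

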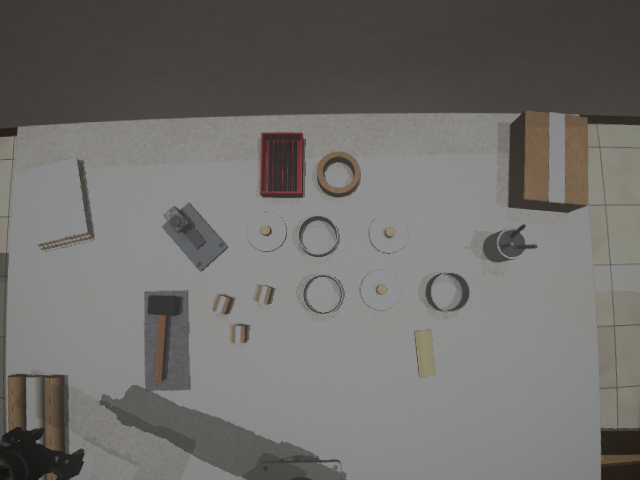

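View pics/scene0.png

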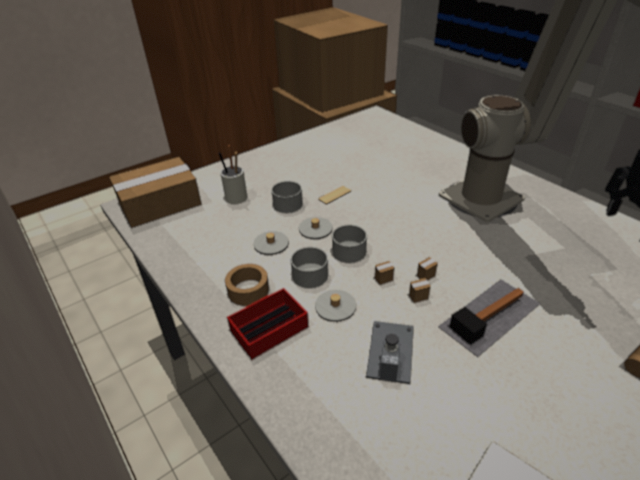

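The top view shows three tins (rims near (319,236), (323,294), (447,292)) and three lids (knobs near (265,230), (390,232), (382,289)). The cartons are near (222,304), (264,294) and (239,333), the tag at (425,353), the punch at (194,236), and the mallet on its pad at (165,335). The scene view shows the same layout.

Run:
```python
from h import *
im=cv2.imread('pics/top0.png')
cv2.imwrite('pics/c1.png',cv2.resize(im[190:400,135:335],None,fx=2.85,fy=2.85,interpolation=cv2.INTER_CUBIC))
c=snap('wrist','w0'); print((-c['R'].T@c['t']).round(3),c['camera_matrix'][0,0],c['R'].round(2).tolist(),c['k1'])
hsv=cv2.cvtColor(im,cv2.COLOR_BGR2HSV)
for (u,v) in [(265,230),(390,232),(382,289),(222,304),(425,353),(162,345),(228,306),(218,302)]: print((u,v),hsv[v,u],im[v,u])
m=((hsv[...,1]>70)&(hsv[...,2]>60)).astype(np.uint8)
n,l,s,ce=cv2.connectedComponentsWithStats(m)
for i in range(1,n):
    if s[i,4]>15: print(s[i],ce[i].round(1))
```

```text
[0.139 0.486 0.373] 370.5026867536723 [[0.41, 0.91, -0.0], [0.87, -0.39, 0.28], [0.26, -0.12, -0.96]] -0.056200410417925104
(265, 230) [ 28  63 141] [106 139 141]
(390, 232) [ 26  66 142] [105 137 142]
(382, 289) [ 27  65 141] [105 138 141]
(222, 304) [  0   0 141] [141 141 141]
(425, 353) [ 28  55 139] [109 137 139]
(162, 345) [ 11 106 111] [ 65  82 111]
(228, 306) [10 25 61] [55 57 61]
(218, 302) [ 15  64 123] [ 92 108 123]
[ 524  110   25   92 2171] [536.1 155.4]
[ 565  115   23   90 1997] [576.1 160.1]
[ 260  132   43   62 1202] [280.4 163.3]
[317 152  43  41 591] [337.9 172.2]
[277 159   1  29  29] [277. 173.]
[264 227   6   8  26] [267.  230.9]
[386 233   8   3  19] [389.6 233.8]
[ 42 246  14   4  17] [ 47.7 247.3]
[256 285   6  17  46] [258.4 292.6]
[265 288   6  16  51] [267.2 295.1]
[377 290   8   4  21] [380.5 291.6]
[213 295   8  16  43] [216.3 302.5]
[221 298   9  16  55] [225.1 305.4]
[155 315  11  67 477] [160.  347.9]
[232 326   3  16  41] [233.  333.5]
[241 326   4  17  53] [242.4 333.9]
[  8 376  16  55 738] [ 15.  401.9]
[  45  378   16   73 1030] [ 51.8 414.9]
[601 454  39  10 303] [618.7 458.4]
[ 46 472  12   8  68] [ 51.1 476. ]
```

View pics/c1.png

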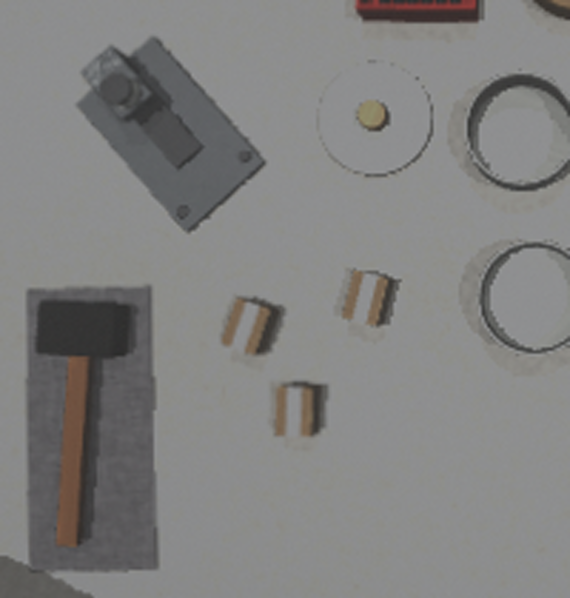

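View pics/w0.png

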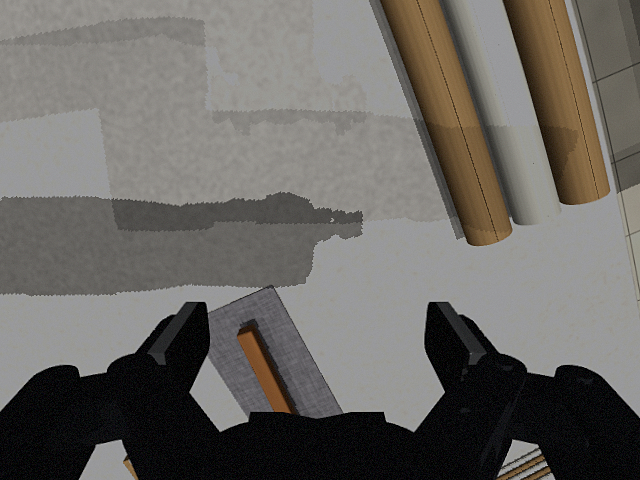

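The crop shows the punch axis pointing up-left with the pin at crop (120,90), and the mallet handle running (78,360) to (68,545). It also shows three cartons with their long sides roughly along world x. The wrist view shows the fingers at the bottom with clear space above them. I'll rotate to square axes and move to a survey pose.

>>> apply_moves(commands=[[0, 0, 0, -0.1], [0, 0, 0, -0.1], [0, 0, 0, -0.1], [0, 0, 0, -0.105], [0, 0, 0, 0]], claw=0)

```text
clock: 0.57
eef_pos: [0.2055, 0.4556, 0.253]
tool_rot: [-0.001, 1.0, -0.0, -0.0]
ft_force: [-0.1, 0.0, 0.1]
grip_width: 0.0856
grasp_force: 0.0
```

>>> apply_moves(commands=[[-0.5, -1, 0, 0], [-0.5, -1, 0, 0], [-0.5, -1, 0, 0], [-0.5, -1, 0, 0], [-0.5, -1, 0, 0]])

```text
clock: 0.98
eef_pos: [0.2558, 0.3547, 0.2531]
tool_rot: [0.001, 1.0, -0.0, -0.0]
ft_force: [-0.2, 0.0, 0.6]
grip_width: 0.0855
grasp_force: 0.0
```

>>> apply_moves(commands=[[-0.5, -1, 0, 0], [-0.5, -1, 0, 0], [-0.5, -1, 0, 0], [-0.5, -1, 0, 0], [-0.5, -1, 0, 0]])

```text
clock: 1.4
eef_pos: [0.3059, 0.2547, 0.2532]
tool_rot: [0.001, 1.0, -0.0, -0.0]
ft_force: [0.1, -0.2, 0.6]
grip_width: 0.0853
grasp_force: 0.0
```

>>> apply_moves(commands=[[-0.5, -1, 0, 0], [-0.5, -1, 0, 0], [-0.5, -1, 0, 0], [-0.5, -1, 0, 0], [-0.5, -1, 0, 0]])

```text
clock: 1.82
eef_pos: [0.3559, 0.1547, 0.2533]
tool_rot: [0.001, 1.0, -0.0, -0.0]
ft_force: [1.1, 0.6, 0.0]
grip_width: 0.0855
grasp_force: 0.0
```

>>> apply_moves(commands=[[-0.5, -1, 0, 0], [-0.5, -1, 0, 0], [-0.5, -1, 0, 0], [0, -1, 0, 0], [0, -1, 0, 0]])

```text
clock: 2.23
eef_pos: [0.3859, 0.0548, 0.2531]
tool_rot: [0.002, 1.0, -0.0, -0.0]
ft_force: [-0.2, 0.4, 0.6]
grip_width: 0.0853
grasp_force: 0.0
```

Run:
```python
from h import *
c=snap('wrist','w1'); o=bot.get_obs(); print(o['clock'],o['eef_pos'],o['tool_rot'],o['joint_pos'],bot.tip_reach)
t=load('top0')
f=lambda l,z:print(p2w(t,np.array(l)/2.85+[135,190],z)[:,:2].round(4).tolist())
f([(153,37),(265,162),(190,232),(78,103)],.01)
f([(120,90)],.088)
f([(30,288),(151,286),(158,568),(28,570)],.003)
f([(78,357),(68,546)],.034)
print(p2w(t,[(425,353)],.006))
```

```text
2.2833 [0.38547384 0.05228124 0.25309905] [ 2.76702900e-03  9.99995137e-01 -1.39638466e-03 -3.45299564e-04] [ 0.13673778  0.02101986 -0.25215704  1.29869166 -0.00266961  0.14227328] 0.022
[[0.721, 0.2654], [0.6099, 0.1666], [0.5512, 0.2311], [0.6645, 0.3307]]
[[0.6617, 0.2691]]
[[0.5055, 0.3732], [0.5059, 0.2667], [0.2675, 0.2611], [0.2654, 0.3743]]
[[0.447, 0.3195], [0.2911, 0.3281]]
[[ 0.34463875 -0.30480118  0.006     ]]
```

View pics/w1.png

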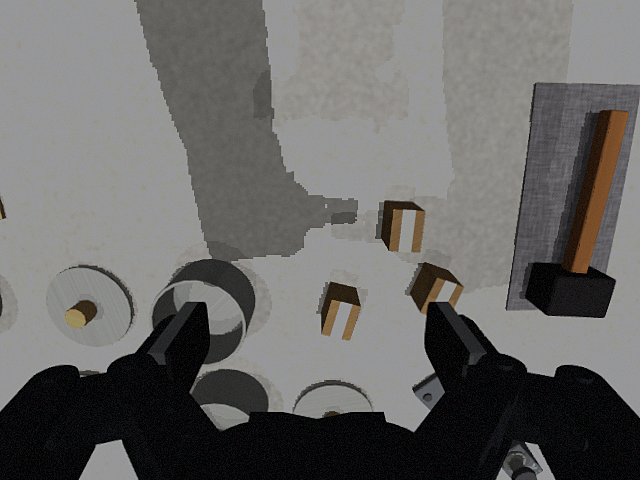

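The wrist view shows the cartons at (403,226), (437,287) and (341,313), the lid knob at (76,318), the mallet handle from (613,111) to (575,272), and a tin at (200,310). Next I'll cross-check the cameras and fit the tag.

Run:
```python
from h import *
t=load('top0'); w=load('w1'); im=cv2.imread('pics/top0.png'); hsv=cv2.cvtColor(im,cv2.COLOR_BGR2HSV)
m=((hsv[...,0]>20)&(hsv[...,0]<36)&(hsv[...,1]>35)&(hsv[...,2]>110)).astype(np.uint8)
n,l,s,ce=cv2.connectedComponentsWithStats(m)
for i in range(1,n):
    if s[i,4]>25 and 200<ce[i][1]<400: print(s[i],ce[i].round(1), p2w(t,ce[i],.034)[0,:2].round(4))
b=np.zeros_like(m); b[322:385,405:445]=m[322:385,405:445]
c=np.argwhere(b)[:,::-1].astype(np.float32)
q=p2w(t,c,.006)[:,:2].astype(np.float32); r=cv2.minAreaRect(q); print('tag',r, q.mean(0)); 
u,sv,vt=np.linalg.svd(q-q.mean(0)); print('axis deg',np.degrees(np.arctan2(vt[0,1],vt[0,0])))
print('mallet wrist',p2w(w,[(613,111),(575,272)],.034)[:,:2].round(4).tolist(), 'pad L corners',p2w(w,[(535,83),(507,309)],.003)[:,:2].round(4).tolist())
print('knob w',p2w(w,[(76,318)],.034)[0,:2].round(4))
for uv in[(403,226),(445,292),(341,319)]: print('cartons w',p2w(w,[uv],.046)[0,:2].round(4))
for uv in[((216.3+225.1)/2,304),((258.4+267.2)/2,293.9),(237.7,333.7)]: print('cartons t',p2w(t,[uv],.046)[0,:2].round(4))
print('tin w rim',p2w(w,[(153,290),(245,335)],.06)[:,:2].round(4).tolist())
```

```text
[260 225   9   9  62] [264.5 229.2] [0.6479 0.0742]
[386 227   9   9  65] [390.1 230.9] [ 0.6381 -0.2256]
[378 285   9   9  62] [381.9 288.8] [ 0.5007 -0.2016]
[415 330  20  47 734] [424.8 352.8] [ 0.3484 -0.2986]
tag ((0.34466812014579773, -0.3047243058681488), (0.10927058011293411, 0.03925568237900734), 4.468396186828613) [ 0.34507394 -0.30443448]
axis deg -175.85542
mallet wrist [[0.2928, 0.3231], [0.4481, 0.3156]] pad L corners [[0.2674, 0.2632], [0.5043, 0.2683]]
knob w [ 0.4982 -0.1983]
cartons w [0.3969 0.1338]
cartons w [0.4629 0.179 ]
cartons w [0.4913 0.0785]
cartons t [0.472  0.1765]
cartons t [0.494  0.0776]
cartons t [0.4027 0.1369]
tin w rim [[0.4539, -0.0977], [0.5008, -0.0143]]
```

```bash
cat >> h.py <<'E'
def go(x,y,z,yaw):
    o=bot.get_obs(); q=o['tool_rot']; p=o['eef_pos']; cur=np.degrees(2*np.arctan2(q[1],q[0]))
    r=-((yaw-cur+180)%360-180)/60; a=np.radians(yaw); tx=np.array([np.cos(a),np.sin(a)]); ty=np.array([tx[1],-tx[0]])
    d=np.array([x,y])-p[:2]
    print('t %.1f'%o['clock'],p.round(4),'yaw %.1f'%(cur%360),'| roll %.3f then tx %.2f ty %.2f tz %.2f'%(r,d@tx/.02,d@ty/.02,(p[2]-z)/.02))
E
python3 -c "
from h import *
go(.320,-.3066,.06,184.3)"
```

```text
t 2.3 [0.3855 0.0523 0.2531] yaw 179.7 | roll -0.077 then tx 4.61 ty -17.65 tz 9.65
```

>>> apply_moves(commands=[[0, 0, 0, -0.077], [0.25, -1, 0, 0], [0.25, -1, 0, 0], [0.25, -1, 0, 0], [0.25, -1, 0, 0]], claw=0.4)

```text
clock: 2.7
eef_pos: [0.3719, -0.0261, 0.2532]
tool_rot: [-0.039, 0.999, 0.0, -0.0]
ft_force: [0.3, 0.7, -1.0]
grip_width: 0.0512
grasp_force: 0.0
```

>>> apply_moves(commands=[[0.25, -1, 0, 0], [0.25, -1, 0, 0], [0.25, -1, 0, 0], [0.25, -1, 0, 0], [0.25, -1, 0, 0]])

```text
clock: 3.12
eef_pos: [0.3551, -0.1279, 0.2533]
tool_rot: [-0.039, 0.999, 0.0, 0.0]
ft_force: [0.3, 1.5, 0.3]
grip_width: 0.0516
grasp_force: 0.0
```

>>> apply_moves(commands=[[0.25, -1, 0, 0], [0.25, -1, 0.5, 0], [0.25, -1, 0.5, 0], [0.25, -1, 0.5, 0], [0.25, -1, 0.5, 0]])

```text
clock: 3.53
eef_pos: [0.3384, -0.2297, 0.2129]
tool_rot: [-0.039, 0.999, -0.0, 0.0]
ft_force: [-0.8, -0.3, 0.6]
grip_width: 0.0512
grasp_force: 0.0
```

>>> apply_moves(commands=[[0.25, -1, 0.5, 0], [0.25, -1, 0.5, 0], [0.1, -1, 0.5, 0], [0.0, -0.65, 0.5, 0], [0, 0, 0, 0]])

```text
clock: 3.95
eef_pos: [0.332, -0.3039, 0.1714]
tool_rot: [-0.038, 0.999, 0.001, -0.001]
ft_force: [-0.4, 0.3, -0.1]
grip_width: 0.0513
grasp_force: 0.0
```

Run:
```python
from h import *
c=snap('wrist','w2'); go(.320,-.3066,.04,184.3); print(bot.get_obs()['grip_width'])
im=c['image']; hsv=cv2.cvtColor(im,cv2.COLOR_BGR2HSV)
m=((hsv[...,0]>18)&(hsv[...,0]<36)&(hsv[...,1]>40)&(hsv[...,2]>90)).astype(np.uint8)
n,l,s,ce=cv2.connectedComponentsWithStats(m); i=1+np.argmax(s[1:,4]); print(s[i])
q=p2w(c,np.argwhere(l==i)[:,::-1].astype(np.float32),.006)[:,:2].astype(np.float32); print(cv2.minAreaRect(q))
```

```text
t 4.0 [ 0.332  -0.3027  0.1721] yaw 184.4 | roll 0.002 then tx 0.61 ty -0.15 tz 6.61
0.05137751796097724
[ 291  249   48   54 1756]
((0.3744904100894928, -0.30200281739234924), (0.04716542735695839, 0.039467953145504), 4.318959712982178)
```

View pics/w2.png

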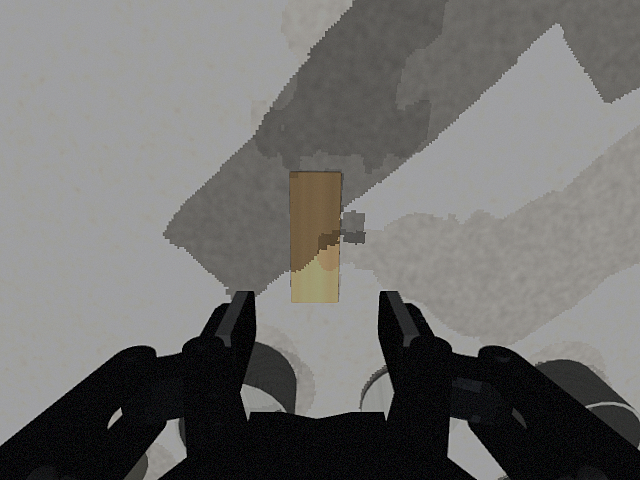

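The wrist view shows the tag at u 291–341, v 171–302, centred between the fingertips (gap centre about u 317).

>>> apply_moves(commands=[[0.6, -0.15, 0.5, 0], [0, 0, 1, 0], [0, 0, 1, 0], [0, 0, 1, 0], [0, 0, 1, 0]])

```text
clock: 4.42
eef_pos: [0.3213, -0.3059, 0.0833]
tool_rot: [-0.04, 0.999, -0.0, 0.001]
ft_force: [-0.0, -0.7, 0.7]
grip_width: 0.0512
grasp_force: 0.0
```

>>> apply_moves(commands=[[0, 0, 1, 0], [0, 0, 1, 0], [0, 0, 0.6, 0], [0, 0, 0, 0], [0, 0, 0, 0]])

```text
clock: 4.83
eef_pos: [0.3209, -0.3057, 0.0315]
tool_rot: [-0.041, 0.999, 0.001, -0.0]
ft_force: [-0.1, 0.1, 0.3]
grip_width: 0.0511
grasp_force: 0.0
```

>>> apply_moves(commands=[[0, 0, 0.1, 0], [0, 0, 0.1, 0], [0, 0, 0.1, 0], [0, 0, 0, 0], [0, 0, 0, 0]])

```text
clock: 5.25
eef_pos: [0.321, -0.3067, 0.0256]
tool_rot: [-0.04, 0.999, -0.0, 0.0]
ft_force: [-0.2, -0.2, -0.5]
grip_width: 0.0512
grasp_force: 0.0
```

>>> apply_moves(commands=[[0, 0, 0.05, 0], [0, 0, 0.05, 0], [0, 0, 0, 0], [0, 0, 0, 0], [0, 0, 0, 0]])

```text
clock: 5.67
eef_pos: [0.3208, -0.3066, 0.0232]
tool_rot: [-0.04, 0.999, 0.0, -0.0]
ft_force: [-0.6, -0.1, 0.9]
grip_width: 0.0516
grasp_force: 0.0
```

>>> apply_moves(commands=[[0, 0, 0, 0], [0, 0, 0, 0], [0, 0, 0, 0], [0, 0, 0, 0], [0, 0, 0, 0]], claw=1)

```text
clock: 6.08
eef_pos: [0.3209, -0.3067, 0.0238]
tool_rot: [-0.04, 0.999, -0.0, 0.0]
ft_force: [-1.5, 1.2, 4.8]
grip_width: 0.0371
grasp_force: 59.5
```

>>> apply_moves(commands=[[0, 0, -0.5, 0], [0, 0, -1, 0], [0, 0, -1, 0], [0, 0, -1, 0], [0, 0, -1, 0]])

```text
clock: 6.5
eef_pos: [0.3206, -0.3064, 0.1141]
tool_rot: [-0.04, 0.999, 0.0, -0.0]
ft_force: [0.6, -0.3, -0.3]
grip_width: 0.0372
grasp_force: 60.1
```

>>> apply_moves(commands=[[0, 0, -1, 0], [0, 0, 0, -0.1], [0, 0, 0, -0.1], [0, 0, 0, -0.1], [0, 0, 0, -0.1]])

```text
clock: 6.92
eef_pos: [0.3208, -0.3066, 0.1334]
tool_rot: [-0.25, 0.968, -0.0, 0.0]
ft_force: [0.5, 0.8, -0.1]
grip_width: 0.0372
grasp_force: 60.1
```

>>> apply_moves(commands=[[0, 0, 0, -0.1], [0, 0, 0, -0.1], [0, 0, 0, -0.02], [0, 0, 0, 0], [0, 0, 0, 0]])

```text
clock: 7.33
eef_pos: [0.3208, -0.3066, 0.1332]
tool_rot: [-0.356, 0.934, 0.0, -0.0]
ft_force: [-0.1, -0.3, 0.3]
grip_width: 0.037
grasp_force: 60.1
```

Run:
```python
from h import *
go(.5684,.1876,.045,221.5); c=snap('wrist','w3')
```

```text
t 7.3 [ 0.3208 -0.3066  0.1332] yaw 221.7 | roll 0.004 then tx -25.65 ty 10.30 tz 4.41
```

View pics/w3.png

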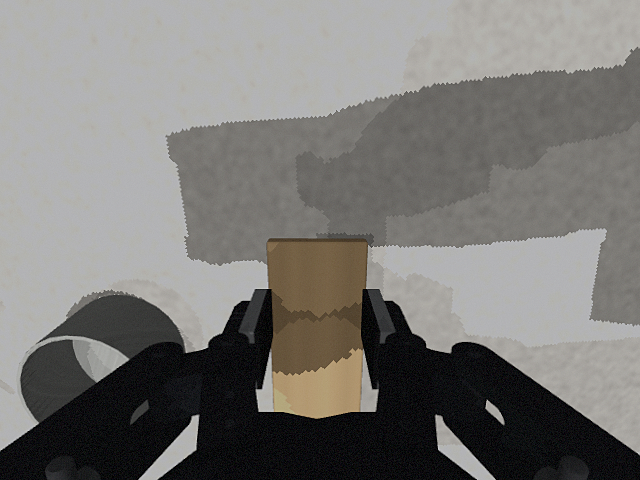

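The tag is held level and straight, with its near end at v=240 and u 268–367.

>>> apply_moves(commands=[[-1, 0.4, 0, 0], [-1, 0.4, 0, 0], [-1, 0.4, 0, 0], [-1, 0.4, 0, 0], [-1, 0.4, 0, 0]])

```text
clock: 7.8
eef_pos: [0.3689, -0.2093, 0.1333]
tool_rot: [-0.356, 0.934, -0.0, 0.0]
ft_force: [-0.9, 0.8, 0.5]
grip_width: 0.0368
grasp_force: 60.1
```

>>> apply_moves(commands=[[-1, 0.4, 0, 0], [-1, 0.4, 0, 0], [-1, 0.4, 0, 0], [-1, 0.4, 0, 0], [-1, 0.4, 0, 0]])

```text
clock: 8.22
eef_pos: [0.4168, -0.1126, 0.1333]
tool_rot: [-0.356, 0.934, -0.0, 0.0]
ft_force: [0.4, -0.3, -0.1]
grip_width: 0.0373
grasp_force: 60.1
```

>>> apply_moves(commands=[[-1, 0.4, 0, 0], [-1, 0.4, 0, 0], [-1, 0.4, 0, 0], [-1, 0.4, 0, 0], [-1, 0.4, 0, 0]])

```text
clock: 8.63
eef_pos: [0.4647, -0.016, 0.1333]
tool_rot: [-0.356, 0.934, -0.0, -0.0]
ft_force: [-0.1, -0.6, -0.0]
grip_width: 0.0373
grasp_force: 60.1
```

>>> apply_moves(commands=[[-1, 0.4, 0, 0], [-1, 0.4, 0, 0], [-1, 0.4, 0, 0], [-1, 0.4, 0, 0], [-1, 0.4, 0, 0]])

```text
clock: 9.05
eef_pos: [0.5124, 0.0805, 0.1332]
tool_rot: [-0.356, 0.934, -0.0, -0.0]
ft_force: [-0.0, -1.0, -0.5]
grip_width: 0.0369
grasp_force: 60.1
```

>>> apply_moves(commands=[[-1, 0.4, 0, 0], [-1, 0.4, 0, 0], [-1, 0.4, 0, 0], [-1, 0.4, 0, 0], [-1, 0.4, 0, 0]])

```text
clock: 9.47
eef_pos: [0.5602, 0.1769, 0.1331]
tool_rot: [-0.356, 0.934, -0.0, -0.0]
ft_force: [0.9, -0.9, -0.9]
grip_width: 0.0369
grasp_force: 60.1
```

>>> apply_moves(commands=[[-0.65, 0.3, 0, 0], [0, 0, 0, 0], [0, 0, 0, 0], [0, 0, 0, 0], [0, 0, 0, 0]])

```text
clock: 9.88
eef_pos: [0.5651, 0.1881, 0.1331]
tool_rot: [-0.356, 0.934, -0.0, -0.001]
ft_force: [0.0, -0.3, 0.3]
grip_width: 0.0368
grasp_force: 60.1
```

Run:
```python
from h import *
go(.5684,.1876,.046,221.5)
a=load('w3'); X=p2w(a,[(268,240),(367,240)],.1156)
T=np.array([.3208,-.3066]);y=np.radians(221.7);tx=np.array([np.cos(y),np.sin(y)]);ty=np.array([tx[1],-tx[0]])
print('tag end in tool', [(x@tx,x@ty) for x in X[:,:2]-T])
snap('scene','s4'); snap('top','t4'); im=cv2.imread('pics/s4.png'); im2=cv2.imread('pics/t4.png')
cv2.imwrite('pics/c4.png',np.hstack([cv2.resize(im[300:400,330:430],(400,400),interpolation=2),cv2.resize(im2[190:290,140:240],(400,400),interpolation=2)]))
```

```text
t 9.9 [0.5651 0.1881 0.1331] yaw 221.8 | roll 0.004 then tx -0.11 ty -0.13 tz 4.36
tag end in tool [(np.float64(0.03181897364347349), np.float64(-0.017952480196280454)), (np.float64(0.031822400822471425), np.float64(0.02048048716076797))]
```

View pics/c4.png

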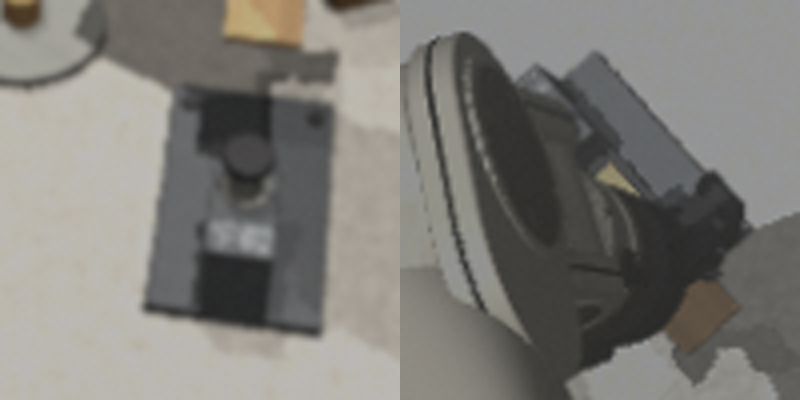

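The crop shows the punch base in the scene view with corners at about (179,88), (334,100), (322,328) and (145,305), and the pin head at (248,155).

Run:
```python
from h import *
s=load('s4'); f=lambda l,z:p2w(s,np.array(l)/4.+[330,300],z)[:,:2]
print(f([(248,155)],.088)); P=f([(179,90),(334,101),(322,325),(146,304)],.01); print(P.round(4).tolist(),P.mean(0)); d=P[2]+P[3]-P[0]-P[1]; print(np.degrees(np.arctan2(d[1],d[0])))
```

```text
[[0.66746725 0.27508081]]
[[0.6162, 0.1746], [0.5544, 0.2355], [0.6655, 0.333], [0.7256, 0.2685]] [0.6404549  0.25288949]
40.941074459158294
```

>>> apply_moves(commands=[[-0.57, -0.14, 0.36, 0.006], [0, 0, 1, 0], [0, 0, 1, 0], [0, 0, 1, 0], [0, 0, 1, 0]])

```text
clock: 10.4
eef_pos: [0.5761, 0.1939, 0.0457]
tool_rot: [-0.354, 0.935, -0.0, 0.0]
ft_force: [1.0, -0.6, 0.1]
grip_width: 0.0372
grasp_force: 60.1
```

>>> apply_moves(commands=[[0, 0, 0, 0], [0, 0, 0, 0], [-0.5, 0, 0, 0], [-0.5, 0, 0, 0], [-0.25, 0, 0, 0]])

```text
clock: 10.82
eef_pos: [0.5968, 0.2119, 0.0485]
tool_rot: [-0.354, 0.935, 0.0, 0.002]
ft_force: [0.2, -0.3, 0.2]
grip_width: 0.037
grasp_force: 60.2
```

>>> apply_moves(commands=[[-0.5, 0, 0, 0], [-0.5, 0, 0, 0], [-0.5, 0, 0, 0], [0, 0, 0, 0], [0, 0, 0, 0]])

```text
clock: 11.23
eef_pos: [0.6178, 0.2312, 0.0472]
tool_rot: [-0.354, 0.935, -0.0, 0.001]
ft_force: [-0.3, 0.0, 0.0]
grip_width: 0.0372
grasp_force: 60.2
```

Run:
```python
from h import *
go(.6167,.2301,.042,221.3); c=snap('scene','s5')['image']; w=snap('wrist','w5')['image']
cv2.imwrite('pics/c5.png',np.hstack([cv2.resize(c[290:390,330:430],(400,400),interpolation=2),cv2.resize(w[:,:],(533,400))[:,60:460]]))
```

```text
t 11.2 [0.6178 0.2312 0.0472] yaw 221.5 | roll 0.003 then tx 0.08 ty -0.00 tz 0.26
```

View pics/c5.png

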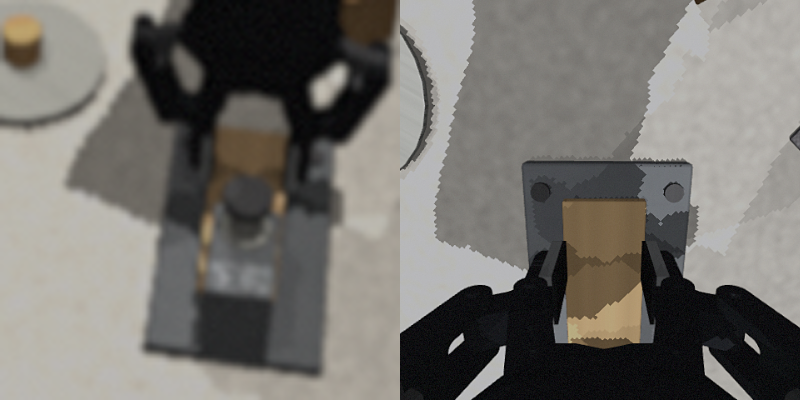

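The left half shows the tag running under the arm and pin. The right half shows it centred on the base (tag centre u≈604, base centre u≈607). I'll lower and release.

>>> apply_moves(commands=[[0, 0, 0.1, 0], [0, 0, 0.1, 0], [0, 0, 0.06, 0], [0, 0, 0, 0], [0, 0, 0, 0]])

```text
clock: 11.75
eef_pos: [0.6169, 0.2306, 0.0419]
tool_rot: [-0.354, 0.935, -0.0, -0.0]
ft_force: [-2.3, -0.9, 5.3]
grip_width: 0.0373
grasp_force: 61.0
```

>>> apply_moves(commands=[[0, 0, 0, 0], [0, 0, 0, 0], [0, 0, 0, 0], [0, 0, 0, 0], [0, 0, 0, 0]], claw=0.4)

```text
clock: 12.17
eef_pos: [0.6171, 0.2309, 0.0406]
tool_rot: [-0.354, 0.935, 0.0, -0.0]
ft_force: [-0.1, -0.6, 1.1]
grip_width: 0.0511
grasp_force: 0.0
```

>>> apply_moves(commands=[[0, 0, -0.3, 0], [0, 0, -0.7, 0], [0.5, 0, -1, 0], [1, 0, -1, 0], [1, 0, -1, 0]])

```text
clock: 12.58
eef_pos: [0.5795, 0.1979, 0.1217]
tool_rot: [-0.354, 0.935, -0.0, 0.0]
ft_force: [-0.2, 0.1, 0.2]
grip_width: 0.0515
grasp_force: 0.0
```

>>> apply_moves(commands=[[1, 0, -1, 0.1], [0, 0, -1, 0.1], [0, 0, -1, 0.1], [0, 0, 0, 0.1], [0, 0, 0, 0.1]])

```text
clock: 13.0
eef_pos: [0.5659, 0.1849, 0.1838]
tool_rot: [-0.097, 0.995, 0.001, 0.002]
ft_force: [1.1, 0.6, -0.8]
grip_width: 0.0517
grasp_force: 0.0
```

>>> apply_moves(commands=[[0, 0, 0, 0.1], [0, 0, 0, 0], [0, 0, 0, 0], [0, 0, 0, 0], [0, 0, 0, 0]])

```text
clock: 13.42
eef_pos: [0.5647, 0.1846, 0.1809]
tool_rot: [-0.049, 0.999, -0.0, -0.0]
ft_force: [0.5, 0.4, 0.8]
grip_width: 0.0513
grasp_force: 0.0
```

Run:
```python
from h import *
t=load('top0'); im=cv2.imread('pics/top0.png'); hsv=cv2.cvtColor(im,cv2.COLOR_BGR2HSV)
# mallet handle from the first picture
m=((hsv[...,0]>5)&(hsv[...,0]<18)&(hsv[...,1]>70)&(hsv[...,2]>60)); m[:,:150]=0;m[:,175:]=0;m[:312]=0;m[385:]=0
q=p2w(t,np.argwhere(m)[:,::-1].astype(np.float32),.034)[:,:2].astype(np.float32); r=cv2.minAreaRect(q); print(r)
c=snap('wrist','w6'); im=c['image']; hsv=cv2.cvtColor(im,cv2.COLOR_BGR2HSV)
m=((hsv[...,0]>5)&(hsv[...,0]<18)&(hsv[...,1]>90)&(hsv[...,2]>50)).astype(np.uint8)
n,l,s,ce=cv2.connectedComponentsWithStats(m)
for i in range(1,n):
    if s[i,4]>200:
        X=p2w(c,np.argwhere(l==i)[:,::-1].astype(np.float32),.034)[:,:2].astype(np.float32); print(s[i],cv2.minAreaRect(X))
go(.4,.318,.1,180)
```

```text
((0.37032580375671387, 0.3249201476573944), (0.01803513430058956, 0.15566511452198029), 86.16893768310547)
[ 517    0   48   90 2244] ((0.41856467723846436, 0.32175835967063904), (0.017960548400878906, 0.05769427493214607), 85.9815902709961)
[286  60  37  63 688] ((0.46694648265838623, 0.16662949323654175), (0.009091602638363838, 0.04109642654657364), 69.6531982421875)
[315  75  37  61 682] ((0.4745398163795471, 0.18720072507858276), (0.008943449705839157, 0.04117508605122566), 70.0765380859375)
[141  82  25  62 623] ((0.4901067614555359, 0.06339093297719955), (0.008454243652522564, 0.04101906344294548), 75.2204360961914)
[169  92  28  63 696] ((0.4958108067512512, 0.08450797945261002), (0.009542256593704224, 0.04164514318108559), 74.99089813232422)
[163 292  31  28 283] ((0.6338505148887634, 0.08221636712551117), (0.021320542320609093, 0.019368959590792656), 56.71131896972656)
[   0  358   61   74 1579] ((0.7410600781440735, -0.07254526764154434), (0.05732157453894615, 0.07651609182357788), 44.20919418334961)
t 13.5 [0.5647 0.1846 0.1808] yaw 185.5 | roll 0.092 then tx 8.24 ty 6.67 tz 4.04
```

View pics/w6.png

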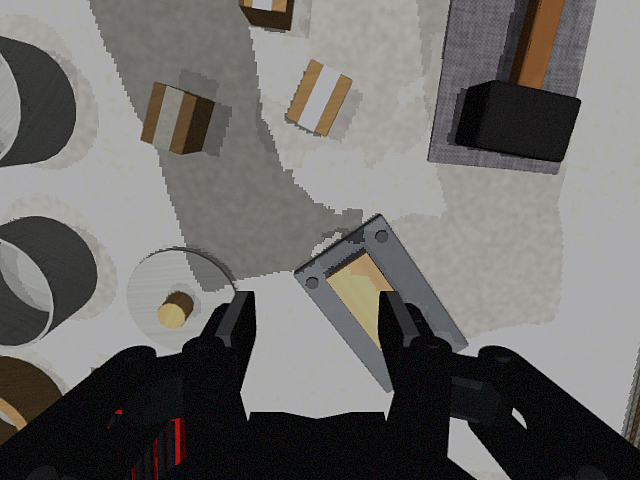

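The wrist view shows the tag resting on the rail at (365,290). The mallet head is at (520,120) on its pad and the three cartons are undisturbed. Next I'll fetch the mallet.

```bash
python3 -c "
from h import *
go(.4231,.3214,.029,176.2)"
```

```text
t 13.5 [0.5647 0.1846 0.1808] yaw 185.5 | roll 0.156 then tx 7.52 ty 6.35 tz 7.59
```

>>> apply_moves(commands=[[0, 0, 0, 0.08], [0, 0, 0, 0.076], [1, 0.9, 0, 0], [1, 0.9, 0, 0], [1, 0.9, 0, 0]])

```text
clock: 13.88
eef_pos: [0.5081, 0.2427, 0.1806]
tool_rot: [0.034, 0.999, -0.0, -0.0]
ft_force: [0.3, 0.2, 0.2]
grip_width: 0.051
grasp_force: 0.0
```

>>> apply_moves(commands=[[1, 0.9, 0, 0], [1, 0.9, 0, 0], [1, 0.9, 0, 0], [1, 0.9, 0, 0], [0.52, 0.05, 0, 0]])

```text
clock: 14.3
eef_pos: [0.4215, 0.3242, 0.1809]
tool_rot: [0.032, 0.999, 0.001, -0.0]
ft_force: [0.5, -0.1, 0.2]
grip_width: 0.0511
grasp_force: 0.0
```

>>> apply_moves(commands=[[0, 0, 1, 0], [0, 0, 1, 0], [0, 0, 1, 0], [0, 0, 1, 0], [0, 0, 0, 0]])

```text
clock: 14.72
eef_pos: [0.4209, 0.3193, 0.0971]
tool_rot: [0.034, 0.999, -0.003, -0.003]
ft_force: [-0.9, 0.3, -0.6]
grip_width: 0.0511
grasp_force: 0.0
```

Run:
```python
from h import *
go(.4231,.3214,.029,176.2); c=snap('wrist','w7'); im=c['image']; hsv=cv2.cvtColor(im,cv2.COLOR_BGR2HSV)
m=((hsv[...,0]>5)&(hsv[...,0]<18)&(hsv[...,1]>90)&(hsv[...,2]>50)).astype(np.uint8)
n,l,s,ce=cv2.connectedComponentsWithStats(m)
for i in range(1,n):
    if s[i,4]>1000:
        X=p2w(c,np.argwhere(l==i)[:,::-1].astype(np.float32),.034)[:,:2].astype(np.float32); print(s[i],cv2.minAreaRect(X))
```

```text
t 14.7 [0.4209 0.3193 0.0971] yaw 176.1 | roll -0.001 then tx -0.10 ty 0.11 tz 3.40
[  306     3    39   319 11458] ((0.3706260621547699, 0.3261556625366211), (0.01770217902958393, 0.15635019540786743), 86.05944061279297)
[   0  213   59   89 3041] ((0.4033002257347107, 0.16221311688423157), (0.03393031656742096, 0.05922103300690651), 71.7237319946289)
[  51  308   87   71 2217] ((0.4526568055152893, 0.19047629833221436), (0.02956787310540676, 0.05455407872796059), 31.18878746032715)
```

>>> apply_moves(commands=[[-0.1, 0.15, 0.4, 0], [0, 0, 1, 0], [0, 0, 1, 0], [0, 0, 1, 0], [0, 0, 0, 0]])

```text
clock: 15.18
eef_pos: [0.4244, 0.3233, 0.0305]
tool_rot: [0.034, 0.999, -0.001, -0.002]
ft_force: [-0.7, -0.5, -0.1]
grip_width: 0.0514
grasp_force: 0.0
```

>>> apply_moves(commands=[[0, 0, 0, 0], [0, 0, 0, 0], [0, 0, 0, 0], [0, 0, 0, 0], [0, 0, 0, 0]], claw=1)

```text
clock: 15.6
eef_pos: [0.4268, 0.3251, 0.0348]
tool_rot: [0.034, 0.999, 0.001, 0.002]
ft_force: [-0.7, 0.1, 6.3]
grip_width: 0.0169
grasp_force: 62.5
```

>>> apply_moves(commands=[[0, 0, 0, 0], [0, 0, -1, 0], [0, 0, -1, 0], [0, 0, -1, 0], [0, 0, 0, 0]])

```text
clock: 16.02
eef_pos: [0.4276, 0.3262, 0.0968]
tool_rot: [0.034, 0.999, 0.002, 0.003]
ft_force: [0.7, 0.4, -2.6]
grip_width: 0.0166
grasp_force: 61.5
```

>>> apply_moves(commands=[[0, 0, -1, 0], [0, 0, -1, 0], [0, 0, -1, 0], [0, 0, 0, 0], [0, 0, 0, 0]])

```text
clock: 16.43
eef_pos: [0.4258, 0.3248, 0.1528]
tool_rot: [0.034, 0.999, 0.001, 0.001]
ft_force: [-0.4, 0.0, -2.9]
grip_width: 0.0165
grasp_force: 61.5
```

Run:
```python
from h import *
# pin (.664,.272): TCP is 48 mm toward tool +x of head centre
a=np.radians(176.2); d=np.array([np.cos(a),np.sin(a)])*.048; go(.664+d[0],.272+d[1],.14,176.2)
snap('scene','s8'); im=cv2.imread('pics/s8.png'); w=snap('wrist','w8')['image']
cv2.imwrite('pics/c8.png',np.hstack([cv2.resize(im[210:370,380:540],(400,400),interpolation=2),cv2.resize(w,(533,400))[:,60:460]]))
```

```text
t 16.4 [0.4258 0.3248 0.1528] yaw 176.1 | roll -0.001 then tx -9.66 ty -1.84 tz 0.64
```

View pics/c8.png

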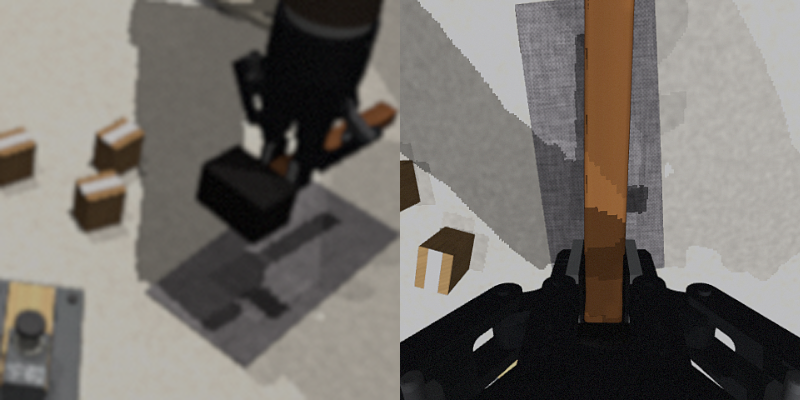

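The mallet is held level, head forward, with the handle straight between the fingers. Now over the pin.

>>> apply_moves(commands=[[-1, -0.2, 0, 0], [-1, -0.2, 0, 0], [-1, -0.2, 0, 0], [-1, -0.2, 0, 0], [-1, -0.2, 0, 0]])

```text
clock: 16.95
eef_pos: [0.5236, 0.2968, 0.1503]
tool_rot: [0.034, 0.999, -0.001, -0.002]
ft_force: [-0.6, -0.0, -2.0]
grip_width: 0.0164
grasp_force: 61.4
```

>>> apply_moves(commands=[[-1, -0.2, 0, 0], [-1, -0.2, 0, 0], [-1, -0.2, 0, 0], [-1, -0.2, 0, 0], [-0.66, 0, 0, 0]])

```text
clock: 17.37
eef_pos: [0.6165, 0.2737, 0.1497]
tool_rot: [0.035, 0.999, -0.001, -0.002]
ft_force: [0.9, 0.0, -2.4]
grip_width: 0.017
grasp_force: 61.4
```

>>> apply_moves(commands=[[0, 0, 0.2, 0], [0, 0, 0.2, 0], [0, 0, 0.2, 0], [0, 0, 0.2, 0], [0, 0, 0.2, 0]])

```text
clock: 17.78
eef_pos: [0.6146, 0.2756, 0.1319]
tool_rot: [0.033, 0.999, -0.0, -0.001]
ft_force: [0.5, -1.2, -2.1]
grip_width: 0.0165
grasp_force: 61.4
```

Run:
```python
from h import *
go(.6161,.2752,.105,176.2); im=snap('scene','s9')['image']
cv2.imwrite('pics/c9.png',cv2.resize(im[270:410,330:470],(420,420),interpolation=2))
```

```text
t 17.8 [0.6146 0.2756 0.1319] yaw 176.2 | roll -0.000 then tx -0.08 ty -0.02 tz 1.34
```

View pics/c9.png

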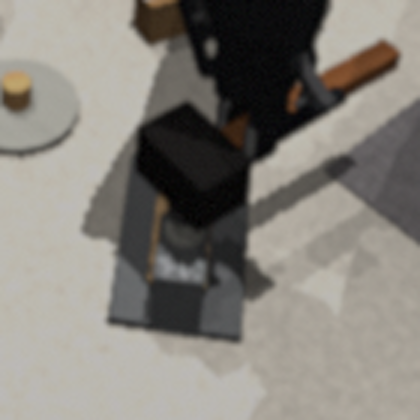

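Run:
```python
from h import *
s=load('s9'); a=np.radians(176.2-180); e=np.array([np.cos(a),np.sin(a)]); n=np.array([-e[1],e[0]])
h=np.array([.6146,.2756])+.048*e
for z in(.100,.144):
  for i,j in((1,1),(1,-1),(-1,1),(-1,-1)):
    p=h+.022*i*e+.033*j*n; print(z,i,j,((w2p(s,[[*p,z]])[0]-[330,270])*3).round(0))
print('pin',((w2p(s,[[.664,.272,.088]])[0]-[330,270])*3).round())
```

```text
0.1 1 1 [198. 237.]
0.1 1 -1 [132. 171.]
0.1 -1 1 [249. 205.]
0.1 -1 -1 [183. 142.]
0.144 1 1 [203. 192.]
0.144 1 -1 [135. 126.]
0.144 -1 1 [256. 160.]
0.144 -1 -1 [187.  97.]
pin [186. 201.]
```

The mallet head sits over the pin, its lower front corner at crop (200,225), a few mm short of my prediction. I'll nudge it and press.

>>> apply_moves(commands=[[-0.25, 0.2, 0.2, 0], [0, 0, 0.2, 0], [0, 0, 0.2, 0], [0, 0, 0, 0], [0, 0, 0, 0]])

```text
clock: 18.25
eef_pos: [0.6209, 0.279, 0.1206]
tool_rot: [0.034, 0.999, -0.0, -0.0]
ft_force: [0.6, 0.5, -2.5]
grip_width: 0.0166
grasp_force: 61.4
```

>>> apply_moves(commands=[[0, 0, 0.2, 0], [0, 0, 0.2, 0], [0, 0, 0.2, 0], [0, 0, 0, 0], [0, 0, 0, 0]])

```text
clock: 18.67
eef_pos: [0.6215, 0.2793, 0.1096]
tool_rot: [0.034, 0.999, 0.0, 0.001]
ft_force: [-1.5, 0.2, 2.9]
grip_width: 0.017
grasp_force: 62.1
```

>>> apply_moves(commands=[[0, 0, 0.15, 0], [0, 0, 0.1, 0], [0, 0, 0, 0], [0, 0, 0, 0], [0, 0, 0, 0]])

```text
clock: 19.08
eef_pos: [0.6216, 0.2791, 0.1073]
tool_rot: [0.034, 0.999, 0.0, 0.002]
ft_force: [-5.8, -2.1, 13.3]
grip_width: 0.0168
grasp_force: 63.4
```

>>> apply_moves(commands=[[0, 0, 0.1, 0], [0, 0, 0.1, 0], [0, 0, 0, 0], [0, 0, 0, 0], [0, 0, 0, 0]])

```text
clock: 19.5
eef_pos: [0.6211, 0.2792, 0.1053]
tool_rot: [0.034, 0.999, 0.001, 0.002]
ft_force: [-10.6, -2.8, 21.7]
grip_width: 0.0163
grasp_force: 65.2
```

>>> apply_moves(commands=[[0, 0, -0.3, 0], [0, 0, -1, 0], [0, 0, -1, 0], [0, 0, -1, 0], [0, 0, 0, 0]])

```text
clock: 19.92
eef_pos: [0.6229, 0.2798, 0.1699]
tool_rot: [0.034, 0.999, 0.001, 0.003]
ft_force: [2.1, 0.6, -1.5]
grip_width: 0.0168
grasp_force: 61.9
```

Run:
```python
from h import *
go(.4244,.3233,.1,176.2); w=snap('wrist','w10')['image']; im=snap('scene','s10')['image']
cv2.imwrite('pics/c10.png',np.hstack([cv2.resize(im[230:390,330:490],(400,400),interpolation=2),cv2.resize(w,(533,400))[:,60:460]]))
```

```text
t 19.9 [0.6229 0.2798 0.1699] yaw 176.1 | roll -0.001 then tx 10.05 ty 1.51 tz 3.50
```

View pics/c10.png

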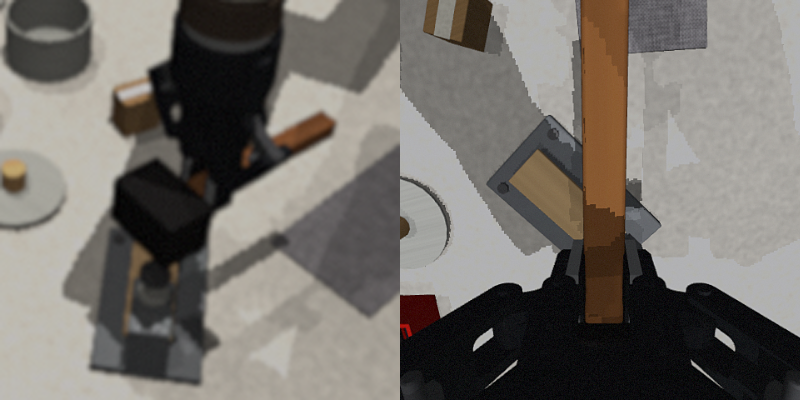

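The tag is still under the pin, the pin is back up, and the mallet is level in the grip. Returning it to the pad.

>>> apply_moves(commands=[[1, 0.15, 0, 0], [1, 0.15, 0, 0], [1, 0.15, 0, 0], [1, 0.15, 0, 0], [1, 0.15, 0, 0]])

```text
clock: 20.43
eef_pos: [0.52, 0.3, 0.1628]
tool_rot: [0.034, 0.999, -0.001, -0.002]
ft_force: [-0.2, 1.7, -2.2]
grip_width: 0.0167
grasp_force: 61.8
```

>>> apply_moves(commands=[[1, 0.15, 0, 0], [1, 0.15, 0, 0], [1, 0.15, 0, 0], [1, 0.15, 0, 0], [0.9, 0.15, 0, 0]])

```text
clock: 20.85
eef_pos: [0.423, 0.3214, 0.1632]
tool_rot: [0.034, 0.999, -0.002, -0.002]
ft_force: [-0.7, 0.7, -2.0]
grip_width: 0.0167
grasp_force: 61.8
```

>>> apply_moves(commands=[[0, 0, 1, 0], [0, 0, 1, 0], [0, 0, 1, 0], [0, 0, 1, 0], [0, 0, 1, 0]])

```text
clock: 21.27
eef_pos: [0.4239, 0.3212, 0.0628]
tool_rot: [0.034, 0.999, -0.001, -0.002]
ft_force: [0.1, -0.4, -2.3]
grip_width: 0.0165
grasp_force: 62.0
```

>>> apply_moves(commands=[[0, 0, 0.4, 0], [0, 0, 0.4, 0], [0, 0, 0.2, 0], [0, 0, 0.2, 0], [0, 0, 0, 0]])

```text
clock: 21.68
eef_pos: [0.4256, 0.3224, 0.0417]
tool_rot: [0.034, 0.999, -0.0, -0.0]
ft_force: [0.6, -0.1, -1.5]
grip_width: 0.0167
grasp_force: 61.7
```

>>> apply_moves(commands=[[0, 0, 0.15, 0], [0, 0, 0.1, 0], [0, 0, 0.1, 0], [0, 0, 0, 0], [0, 0, 0, 0]])

```text
clock: 22.1
eef_pos: [0.4256, 0.3224, 0.0351]
tool_rot: [0.034, 0.999, 0.0, 0.0]
ft_force: [1.1, -0.5, -2.4]
grip_width: 0.0172
grasp_force: 61.8
```

>>> apply_moves(commands=[[0, 0, 0, 0], [0, 0, 0, 0], [0, 0, 0, 0], [0, 0, 0, 0], [0, 0, 0, 0]], claw=0.4)

```text
clock: 22.52
eef_pos: [0.4258, 0.3225, 0.0352]
tool_rot: [0.034, 0.999, 0.0, 0.0]
ft_force: [0.0, 0.4, 0.0]
grip_width: 0.0512
grasp_force: 0.0
```

>>> apply_moves(commands=[[0, 0, -0.3, 0], [0, 0, -1, 0], [0, 0, -1, 0], [0, 0, -1, 0], [0, 0, -1, 0]])

```text
clock: 22.93
eef_pos: [0.4255, 0.3223, 0.1222]
tool_rot: [0.034, 0.999, -0.0, 0.0]
ft_force: [1.0, 0.4, -0.4]
grip_width: 0.0514
grasp_force: 0.0
```

>>> apply_moves(commands=[[0, 0, -1, 0], [0, 0, -1, 0], [0, 0, -1, 0], [0, 0, 0, 0], [0, 0, 0, 0]])

```text
clock: 23.35
eef_pos: [0.4263, 0.3229, 0.1825]
tool_rot: [0.034, 0.999, 0.001, 0.001]
ft_force: [-0.4, 0.3, -0.6]
grip_width: 0.0509
grasp_force: 0.0
```

```bash
cat >> h.py <<'E'
def blobs(c,zt):
    "brown things in a wrist/top picture: handle, carton stripes, knobs"
    hsv=cv2.cvtColor(c['image'],cv2.COLOR_BGR2HSV)
    m=((hsv[...,0]>5)&(hsv[...,0]<20)&(hsv[...,1]>80)&(hsv[...,2]>75)).astype(np.uint8)
    n,l,s,ce=cv2.connectedComponentsWithStats(m)
    for i in range(1,n):
        if s[i,4]>150:
            X=p2w(c,np.argwhere(l==i)[:,::-1].astype(np.float32),zt)[:,:2].astype(np.float32); r=cv2.minAreaRect(X)
            print(s[i],np.round(r[0],4),np.round(r[1],4),round(r[2],1))
def knobs(c):
    hsv=cv2.cvtColor(c['image'],cv2.COLOR_BGR2HSV)
    m=((hsv[...,0]>18)&(hsv[...,0]<36)&(hsv[...,1]>45)&(hsv[...,2]>115)).astype(np.uint8)
    n,l,s,ce=cv2.connectedComponentsWithStats(m)
    for i in range(1,n):
        if s[i,4]>25:
            X=p2w(c,ce[i],.034)[0,:2]
            print('knob?',s[i],ce[i].round(1),X.round(4))
E
python3 - <<'E'
from h import *
c=snap('wrist','w11'); go(.4,.135,.05,180); print('handle z.034'); blobs(c,.034); print('cartons'); blobs(c,.046)
E
```

```text
t 23.4 [0.4256 0.3223 0.1811] yaw 176.1 | roll -0.065 then tx 1.28 ty -9.37 tz 6.55
handle z.034
[ 303   34   27  225 5253] [0.3699 0.3264] [0.0175 0.1561] 85.8
[ 38 193  21  53 524] [0.4029 0.1182] [0.0083 0.0411] 87.0
[ 64 192  22  53 634] [0.4038 0.1403] [0.0098 0.0408] 87.3
[112 276  16  47 458] [0.4724 0.1602] [0.0083 0.0414] 69.9
[137 283  18  46 526] [0.48   0.1811] [0.0096 0.0414] 69.3
[  6 309  12  43 363] [0.4958 0.0565] [0.0085 0.0412] 73.8
[ 30 313  13  44 450] [0.5017 0.0779] [0.0099 0.0413] 74.8
[578 385  62  21 381] [0.6007 0.5806] [0.0085 0.0589] 11.7
[594 401  46  18 281] [0.619  0.5924] [0.009  0.0445] 11.9
cartons
[ 303   34   27  225 5253] [0.3691 0.3265] [0.0167 0.1491] 85.8
[ 38 193  21  53 524] [0.4007 0.1275] [0.0079 0.0393] 87.0
[ 64 192  22  53 634] [0.4015 0.1487] [0.0093 0.039 ] 87.3
[112 276  16  47 458] [0.4671 0.1677] [0.008  0.0395] 69.9
[137 283  18  46 526] [0.4743 0.1877] [0.0092 0.0396] 69.3
[  6 309  12  43 363] [0.4894 0.0687] [0.0081 0.0393] 73.8
[ 30 313  13  44 450] [0.495 0.089] [0.0094 0.0395] 74.8
[578 385  62  21 381] [0.5896 0.5693] [0.0081 0.0563] 11.7
[594 401  46  18 281] [0.6071 0.5806] [0.0086 0.0425] 11.9
```

```bash
cat >> h.py <<'E'
from scipy.optimize import minimize
th=np.linspace(0,2*np.pi,72,endpoint=False); CS=np.c_[np.cos(th),np.sin(th)]
def tin(c,xy,thr=90,zs=(0,.06),rad=.047,lo=False):
    "fit tin silhouette near xy: hull of dark pixels against hull of two projected circles"
    S=4; xy=np.array(xy,float)
    def hull(p): 
        P=np.vstack([w2p(c,np.c_[p+rad*CS,np.full(72,z)]) for z in zs]); return cv2.convexHull(P.astype(np.float32))
    h0=hull(xy)[:,0]; a=h0.min(0)-8; b=h0.max(0)+8; a=np.maximum(a,0).astype(int); b=b.astype(int)
    g=cv2.cvtColor(c['image'],cv2.COLOR_BGR2GRAY)[a[1]:b[1],a[0]:b[0]]; g=cv2.resize(g,None,fx=S,fy=S,interpolation=cv2.INTER_CUBIC)
    n,l,s,_=cv2.connectedComponentsWithStats((g<thr).astype(np.uint8)); i=1+np.argmax(s[1:,4])
    H=cv2.convexHull(np.argwhere(l==i)[:,::-1].astype(np.float32)); M=cv2.fillConvexPoly(np.zeros(g.shape,np.uint8),H.astype(int),1)
    def cost(p):
        q=((hull(p)[:,0]-a+.5)*S-.5)
        N=cv2.fillConvexPoly(np.zeros(g.shape,np.uint8),np.round(q*16).astype(int),1,shift=4); return float((M^N).sum())/max(1,N.sum())
    r=minimize(cost,xy,method='Nelder-Mead',options=dict(initial_simplex=[xy,xy+[.006,0],xy+[0,.006]],xatol=1e-4,fatol=1e-5)); return r.x,r.fun
E
python3 - <<'E'
from h import *
c=snap('top','t12'); g=load('t12'); z=.06
for uv in[(319,236),(323,294),(447,292)]:
    xy=p2w(c,[uv],.03)[0,:2]
    for thr in(75,90): print(uv,thr,[np.round(v,4) for v in tin(c,xy,thr)])
knobs(c)
w=load('w1'); w['image']=cv2.imread('pics/w1.png'); print('w1',tin(w,(.4775,-.056),75))
E
```

```text
(319, 236) 75 [array([ 0.6264, -0.0519]), np.float64(0.578)]
(319, 236) 90 [array([ 0.6287, -0.0526]), np.float64(0.4534)]
(323, 294) 75 [array([ 0.553 , -0.0059]), np.float64(0.9316)]
(323, 294) 90 [array([ 0.4934, -0.0622]), np.float64(0.1988)]
(447, 292) 75 [array([ 0.491 , -0.3536]), np.float64(0.6075)]
(447, 292) 90 [array([ 0.4899, -0.3541]), np.float64(0.5224)]
knob? [391 216   9   8  61] [395.  219.6] [ 0.6652 -0.2386]
knob? [182 225  33  34 503] [198.6 241.5] [0.6215 0.2329]
knob? [261 225   9  10  66] [264.7 229.5] [0.6473 0.0736]
knob? [377 285  10   9  69] [381.7 289. ] [ 0.5001 -0.2011]
w1 (array([ 0.53140428, -0.08557768]), np.float64(0.14410034740933533))
```

Run:
```python
from h import *
im=cv2.imread('pics/t12.png',0)
print(im[294,295:352].tolist()); print(im[268:320,323].tolist())
print(im[236,290:350].tolist()); print(im[210:264,319].tolist())
w=cv2.imread('pics/w1.png',0); print('w1',w[310,135:275].tolist())
```

```text
[146, 136, 136, 136, 134, 131, 133, 138, 102, 76, 100, 105, 146, 147, 147, 147, 147, 147, 146, 147, 147, 148, 147, 148, 147, 147, 147, 147, 148, 148, 147, 147, 147, 148, 147, 147, 147, 147, 147, 142, 144, 142, 142, 133, 131, 114, 88, 142, 97, 105, 146, 148, 148, 146, 148, 148, 147]
[147, 147, 147, 148, 147, 147, 148, 87, 88, 144, 148, 147, 147, 147, 148, 147, 148, 146, 147, 147, 147, 147, 147, 148, 147, 147, 148, 147, 147, 147, 147, 146, 147, 147, 147, 147, 147, 147, 147, 146, 146, 148, 146, 146, 125, 81, 147, 143, 142, 140, 138, 138]
[148, 147, 137, 138, 139, 134, 133, 138, 143, 65, 74, 86, 103, 146, 147, 147, 147, 147, 147, 147, 147, 147, 146, 147, 147, 147, 147, 146, 147, 147, 147, 146, 148, 147, 147, 147, 147, 147, 146, 140, 141, 140, 127, 127, 127, 126, 74, 143, 100, 108, 147, 148, 147, 147, 148, 147, 148, 146, 147, 147]
[146, 147, 146, 147, 146, 146, 88, 64, 62, 63, 99, 133, 138, 141, 143, 144, 143, 142, 146, 147, 147, 147, 147, 147, 147, 147, 147, 147, 146, 148, 147, 146, 146, 146, 146, 147, 147, 147, 147, 146, 147, 146, 146, 140, 112, 71, 65, 141, 145, 144, 145, 145, 142, 142]
w1 [134, 130, 125, 147, 151, 149, 150, 150, 151, 151, 148, 148, 149, 153, 148, 141, 136, 134, 78, 16, 43, 44, 44, 38, 46, 37, 41, 46, 44, 46, 41, 43, 44, 45, 43, 44, 48, 45, 49, 47, 36, 61, 102, 111, 64, 37, 41, 39, 41, 42, 42, 42, 38, 36, 40, 40, 46, 40, 5, 1, 0, 17, 7, 0, 9, 16, 0, 16, 8, 0, 3, 6, 88, 158, 148, 142, 139, 144, 143, 139, 139, 138, 141, 144, 145, 142, 141, 143, 142, 144, 142, 139, 141, 144, 148, 142, 140, 141, 143, 142, 142, 142, 145, 142, 147, 143, 98, 46, 38, 45, 42, 47, 51, 41, 46, 47, 44, 43, 66, 125, 140, 135, 134, 133, 131, 135, 134, 137, 137, 137, 137, 138, 138, 138, 137, 151, 150, 152, 149, 149]
```

```bash
sed -i 's/n,l,s,_=cv2.connectedComponentsWithStats((g<thr).astype(np.uint8)); i=1+np.argmax(s\[1:,4\])/n,l,s,_=cv2.connectedComponentsWithStats((g<thr).astype(np.uint8)); l=np.isin(l,1+np.flatnonzero(s[1:,4]>60)).astype(int); i=1/; s/h0.min(0)-8; b=h0.max(0)+8/h0.min(0)-m; b=h0.max(0)+m/; s/lo=False/m=5/' h.py
python3 - <<'E'
from h import *
c=load('t12'); c['image']=cv2.imread('pics/t12.png')
for uv in[(319,236),(323,294),(447,292)]:
    xy=p2w(c,[uv],.03)[0,:2]
    for thr in(105,118): print(uv,xy.round(4),thr,[np.round(v,4) for v in tin(c,xy,thr)])
w=load('w1'); w['image']=cv2.imread('pics/w1.png'); 
print('w1 T2 rim points', p2w(w,[(152,300),(246,312)],.06).round(4).tolist())
go(.4011,.1381,.056,177.2)
E
```

```text
(319, 236) [ 0.6295 -0.0557] 105 [array([ 0.6271, -0.0544]), np.float64(0.0539)]
(319, 236) [ 0.6295 -0.0557] 118 [array([ 0.6275, -0.0542]), np.float64(0.0441)]
(323, 294) [ 0.4913 -0.0626] 105 [array([ 0.4917, -0.0635]), np.float64(0.0932)]
(323, 294) [ 0.4913 -0.0626] 118 [array([ 0.4912, -0.0639]), np.float64(0.0441)]
(447, 292) [ 0.4895 -0.3577] 105 [array([ 0.4904, -0.3548]), np.float64(0.0638)]
(447, 292) [ 0.4895 -0.3577] 118 [array([ 0.4901, -0.3552]), np.float64(0.0388)]
w1 T2 rim points [[0.4641, -0.1001, 0.06], [0.4762, -0.0118, 0.06]]
t 23.4 [0.4251 0.322  0.1802] yaw 176.1 | roll -0.018 then tx 0.75 ty -9.24 tz 6.21
```

>>> apply_moves(commands=[[0.15, -1, 0, -0.018], [0.15, -1, 0, 0], [0.15, -1, 0, 0], [0.15, -1, 0, 0], [0.15, -1, 0, 0]])

```text
clock: 23.87
eef_pos: [0.404, 0.2219, 0.1792]
tool_rot: [0.024, 1.0, -0.001, -0.001]
ft_force: [0.1, 0.5, -0.2]
grip_width: 0.0514
grasp_force: 0.0
```

>>> apply_moves(commands=[[0, -1, 0, 0], [0, -1, 0, 0], [0, -1, 0, 0], [0, -1, 0, 0], [0, -0.24, 0, 0]])

```text
clock: 24.28
eef_pos: [0.3995, 0.1361, 0.1795]
tool_rot: [0.026, 1.0, -0.001, -0.002]
ft_force: [-0.4, -0.3, 0.1]
grip_width: 0.0512
grasp_force: 0.0
```

>>> apply_moves(commands=[[0, 0, 0.8, 0], [0, 0, 1, 0], [0, 0, 0.7, 0], [0, 0, 0, 0], [0, 0, 0, 0]])

```text
clock: 24.7
eef_pos: [0.4, 0.1385, 0.1297]
tool_rot: [0.024, 1.0, -0.001, -0.002]
ft_force: [-0.4, -0.4, 0.6]
grip_width: 0.0514
grasp_force: 0.0
```

Run:
```python
from h import *
go(.4011,.1381,.056,177.2); c=snap('wrist','w13'); blobs(c,.046)
```

```text
t 24.7 [0.4    0.1385 0.1297] yaw 177.2 | roll 0.000 then tx -0.06 ty -0.02 tz 3.69
[ 580   56   60  255 5411] [0.3678 0.3148] [0.0166 0.1476] 86.0
[290 231  15  24 313] [0.3881 0.1279] [0.0081 0.0139] 86.6
[326 231  15  22 250] [0.3885 0.1486] [0.0081 0.0126] 87.6
[351 330  29  55 697] [0.4669 0.1672] [0.0089 0.0395] 70.0
[242 373  18  48 503] [0.4941 0.0888] [0.0087 0.0377] 74.9
```

>>> apply_moves(commands=[[0, 0, 1, 0], [0, 0, 1, 0], [0, 0, 1, 0], [0, 0, 0.65, 0], [0, 0, 0, 0]])

```text
clock: 25.17
eef_pos: [0.4, 0.1384, 0.0565]
tool_rot: [0.024, 1.0, -0.001, -0.002]
ft_force: [0.1, 0.2, 0.0]
grip_width: 0.0512
grasp_force: 0.0
```

>>> apply_moves(commands=[[0, 0, 0, 0], [0, 0, 0, 0], [0, 0, 0, 0], [0, 0, 0, 0], [0, 0, 0, 0]], claw=1)

```text
clock: 25.58
eef_pos: [0.4024, 0.1391, 0.0593]
tool_rot: [0.024, 1.0, 0.001, 0.001]
ft_force: [-1.9, -0.2, 5.9]
grip_width: 0.0281
grasp_force: 59.9
```

>>> apply_moves(commands=[[0, 0, -0.5, 0], [0, 0, -1, 0], [0, 0, -1, 0], [0, 0, -1, 0], [0, 0, -1, 0]])

```text
clock: 26.0
eef_pos: [0.401, 0.1385, 0.149]
tool_rot: [0.024, 1.0, 0.0, 0.0]
ft_force: [0.5, -0.0, -0.7]
grip_width: 0.028
grasp_force: 59.4
```

Run:
```python
from h import *
go(.491,-.063,.062,177.2)
```

```text
t 26.0 [0.401  0.1385 0.149 ] yaw 177.2 | roll -0.000 then tx -4.99 ty -9.85 tz 4.35
```

>>> apply_moves(commands=[[-0.5, -1, 0, 0], [-0.5, -1, 0, 0], [-0.5, -1, 0, 0], [-0.5, -1, 0, 0], [-0.5, -1, 0, 0]])

```text
clock: 26.42
eef_pos: [0.4465, 0.0354, 0.1483]
tool_rot: [0.024, 1.0, 0.0, 0.0]
ft_force: [0.0, 1.1, -0.8]
grip_width: 0.0285
grasp_force: 59.4
```

>>> apply_moves(commands=[[-0.5, -1, 0, 0], [-0.5, -1, 0, 0], [-0.5, -1, 0, 0], [-0.5, -1, 0, 0], [-0.5, -0.85, 0, 0]])

```text
clock: 26.83
eef_pos: [0.4917, -0.0644, 0.1481]
tool_rot: [0.025, 1.0, -0.0, 0.0]
ft_force: [0.1, 0.6, -0.9]
grip_width: 0.028
grasp_force: 59.4
```

>>> apply_moves(commands=[[0, 0, 0, 0], [0, 0, 0.5, 0], [0, 0, 1, 0], [0, 0, 1, 0], [0, 0, 0.6, 0]])

```text
clock: 27.25
eef_pos: [0.4894, -0.0619, 0.0835]
tool_rot: [0.024, 1.0, 0.0, -0.002]
ft_force: [0.2, 0.1, -0.9]
grip_width: 0.0281
grasp_force: 59.4
```

Run:
```python
from h import *
go(.491,-.063,.063,177.2); print(bot.get_obs()['ft_force'])
```

```text
t 27.2 [ 0.4894 -0.0619  0.0835] yaw 177.3 | roll 0.001 then tx -0.08 ty -0.05 tz 1.03
[ 0.19055402  0.11214647 -0.87557937]
```

>>> apply_moves(commands=[[0, 0, 0.5, 0], [0, 0, 0.4, 0], [0, 0, 0.1, 0], [0, 0, 0, 0], [0, 0, 0, 0]])

```text
clock: 27.67
eef_pos: [0.4918, -0.0629, 0.0663]
tool_rot: [0.024, 1.0, -0.0, 0.0]
ft_force: [-0.8, -0.8, 0.4]
grip_width: 0.0281
grasp_force: 59.4
```

>>> apply_moves(commands=[[0, 0, 0, 0], [0, 0, 0, 0], [0, 0, -0.2, 0], [0, 0, -0.5, 0], [0, 0, -1, 0]], claw=0.52)

```text
clock: 28.08
eef_pos: [0.4899, -0.0629, 0.0993]
tool_rot: [0.025, 1.0, 0.0, -0.002]
ft_force: [0.4, -0.5, 1.2]
grip_width: 0.0412
grasp_force: 0.0
```

>>> apply_moves(commands=[[0, 0, -1, 0], [0, 0, -1, 0], [0, 0, -1, 0], [0, 0, -1, 0], [0, 0, 0, 0]])

```text
clock: 28.5
eef_pos: [0.4943, -0.0635, 0.1854]
tool_rot: [0.025, 1.0, -0.0, 0.005]
ft_force: [0.6, 0.5, 0.7]
grip_width: 0.0408
grasp_force: 0.0
```

Run:
```python
from h import *
c=snap('wrist','w14'); blobs(c,.046); print('carton in tin (z .049)'); blobs(c,.049); go(.4922,.0789,.056,164.3)
```

```text
[613 157  27  54 538] [0.4681 0.1661] [0.0094 0.0392] 69.4
[482 193  29  53 627] [0.4902 0.0676] [0.0091 0.0395] 75.2
[509 199  28  52 534] [0.4955 0.0878] [0.0081 0.0392] 74.7
[294 204  13  53 633] [ 0.4918 -0.0753] [0.0086 0.0392] 87.8
[324 204  12  28 299] [ 0.4832 -0.0536] [0.0079 0.0199] 87.5
carton in tin (z .049)
[613 157  27  54 538] [0.4675 0.1635] [0.0093 0.0388] 69.4
[482 193  29  53 627] [0.4894 0.0661] [0.0089 0.039 ] 75.2
[509 199  28  52 534] [0.4946 0.0861] [0.008  0.0387] 74.7
[294 204  13  53 633] [ 0.4909 -0.0751] [0.0085 0.0388] 87.8
[324 204  12  28 299] [ 0.4825 -0.0537] [0.0078 0.0197] 87.5
t 28.6 [ 0.4934 -0.0634  0.1834] yaw 177.2 | roll 0.215 then tx 1.98 ty 6.83 tz 6.37
```

>>> apply_moves(commands=[[0, 0, 0, 0.105], [0, 0, 0, 0.105], [0.3, 1, 0, 0], [0.3, 1, 0, 0], [0.3, 1, 0, 0]], claw=0.4)

```text
clock: 28.97
eef_pos: [0.4893, -0.0001, 0.1793]
tool_rot: [0.135, 0.991, -0.0, -0.001]
ft_force: [0.5, 0.3, -0.2]
grip_width: 0.0509
grasp_force: 0.0
```

>>> apply_moves(commands=[[0.3, 1, 0, 0], [0.3, 1, 0, 0], [0.3, 1, 0, 0], [0.18, 0.8, 0, 0], [0, 0, 0, 0]])

```text
clock: 29.38
eef_pos: [0.4888, 0.081, 0.1793]
tool_rot: [0.132, 0.991, 0.0, -0.001]
ft_force: [-0.2, 0.2, 0.1]
grip_width: 0.051
grasp_force: 0.0
```

Run:
```python
from h import *
c=snap('wrist','w15'); blobs(c,.046); go(.4925,.0778,.056,164.7)
```

```text
[ 615    0   25   97 2218] [0.4176 0.3112] [0.0169 0.0601] 85.4
[420 148  21  58 743] [0.4676 0.1669] [0.0091 0.0392] 70.1
[449 151  22  58 651] [0.4748 0.1865] [0.0081 0.0392] 69.7
[294 217  13  53 622] [0.4901 0.0681] [0.0085 0.039 ] 75.4
[323 250  12  20 212] [0.5073 0.085 ] [0.008  0.0146] 75.1
[129 263  28  50 585] [ 0.4927 -0.0555] [0.0093 0.0402] 86.9
[103 268  28  50 506] [ 0.4915 -0.0771] [0.0084 0.0405] 86.9
[ 550  325   52   54 1005] [0.6378 0.2542] [0.0416 0.0364] 40.1
t 29.4 [0.4888 0.0797 0.1793] yaw 164.8 | roll 0.001 then tx -0.20 ty -0.04 tz 6.17
```

>>> apply_moves(commands=[[-0.2, -0.05, 0.3, 0], [0, 0, 1, 0], [0, 0, 1, 0], [0, 0, 1, 0], [0, 0, 1, 0]])

```text
clock: 29.85
eef_pos: [0.4929, 0.0751, 0.0926]
tool_rot: [0.135, 0.991, -0.0, -0.0]
ft_force: [0.4, 0.0, 0.2]
grip_width: 0.0509
grasp_force: 0.0
```

>>> apply_moves(commands=[[0, 0, 1, 0], [0, 0, 0.85, 0], [0, 0, 0, 0], [0, 0, 0, 0], [0, 0, 0, 0]])

```text
clock: 30.27
eef_pos: [0.4935, 0.0759, 0.0574]
tool_rot: [0.135, 0.991, 0.0, 0.0]
ft_force: [0.6, -0.6, 0.4]
grip_width: 0.0513
grasp_force: 0.0
```

>>> apply_moves(commands=[[0, 0, 0, 0], [0, 0, 0, 0], [0, 0, 0, 0], [0, 0, 0, 0], [0, 0, 0, 0]], claw=1)

```text
clock: 30.68
eef_pos: [0.4942, 0.0767, 0.0584]
tool_rot: [0.134, 0.991, 0.0, 0.002]
ft_force: [-0.2, -1.1, 6.6]
grip_width: 0.0283
grasp_force: 59.6
```

>>> apply_moves(commands=[[0, 0, -0.5, 0], [0, 0, -1, 0], [0, 0, -1, 0], [0, 0, -1, 0], [0, 0, -1, 0]])

```text
clock: 31.1
eef_pos: [0.4926, 0.0766, 0.1483]
tool_rot: [0.134, 0.991, 0.0, -0.0]
ft_force: [0.7, 0.8, -1.0]
grip_width: 0.0279
grasp_force: 59.4
```

Run:
```python
from h import *
go(.6275,-.054,.064,164.7)
```

```text
t 31.1 [0.4926 0.0766 0.1483] yaw 164.6 | roll -0.001 then tx -8.23 ty -4.52 tz 4.22
```

>>> apply_moves(commands=[[-1, -0.55, 0, 0], [-1, -0.55, 0, 0], [-1, -0.55, 0, 0], [-1, -0.55, 0, 0], [-1, -0.55, 0, 0]])

```text
clock: 31.52
eef_pos: [0.5752, -0.0036, 0.1476]
tool_rot: [0.134, 0.991, 0.0, 0.0]
ft_force: [0.7, 0.2, -1.2]
grip_width: 0.0282
grasp_force: 59.4
```

>>> apply_moves(commands=[[-1, -0.55, 0, 0], [-1, -0.55, 0, 0], [-1, -0.55, 0, 0], [-0.23, -0.12, 0, 0], [0, 0, 0, 0]])

```text
clock: 31.93
eef_pos: [0.6282, -0.0554, 0.1469]
tool_rot: [0.135, 0.991, 0.0, 0.0]
ft_force: [0.1, 0.4, -0.1]
grip_width: 0.0281
grasp_force: 59.4
```

>>> apply_moves(commands=[[0, 0, 0.5, 0], [0, 0, 0.5, 0], [0, 0, 0.5, 0], [0, 0, 0, 0], [0, 0, 0, 0]])

```text
clock: 32.35
eef_pos: [0.6261, -0.0535, 0.1154]
tool_rot: [0.133, 0.991, -0.0, -0.002]
ft_force: [0.1, 0.4, -0.4]
grip_width: 0.0279
grasp_force: 59.4
```

Run:
```python
from h import *
go(.6275,-.054,.065,164.7); print(bot.get_obs()['ft_force'])
```

```text
t 32.4 [ 0.6261 -0.0535  0.1154] yaw 164.7 | roll -0.001 then tx -0.07 ty -0.01 tz 2.52
[ 0.11963987  0.40195386 -0.38257475]
```

>>> apply_moves(commands=[[0, 0, 1, 0], [0, 0, 0.9, 0], [0, 0, 0.5, 0], [0, 0, 0.1, 0], [0, 0, 0, 0]])

```text
clock: 32.77
eef_pos: [0.627, -0.0541, 0.0663]
tool_rot: [0.134, 0.991, -0.0, -0.001]
ft_force: [-0.3, -0.2, -0.8]
grip_width: 0.0277
grasp_force: 59.4
```

>>> apply_moves(commands=[[0, 0, 0, 0], [0, 0, 0, 0], [0, 0, -0.2, 0], [0, 0, -0.5, 0], [0, 0, -1, 0]], claw=0.52)

```text
clock: 33.18
eef_pos: [0.6262, -0.0542, 0.1001]
tool_rot: [0.134, 0.991, -0.0, -0.002]
ft_force: [0.5, -0.0, -0.1]
grip_width: 0.0411
grasp_force: 0.0
```

>>> apply_moves(commands=[[0, 0, -1, 0], [0, 0, -1, 0], [0, 0, -1, 0], [0, 0, -1, 0], [0, 0, 0, 0]])

```text
clock: 33.6
eef_pos: [0.6306, -0.0546, 0.1878]
tool_rot: [0.134, 0.991, 0.0, 0.005]
ft_force: [0.9, -0.5, 1.4]
grip_width: 0.0411
grasp_force: 0.0
```

Run:
```python
from h import *
c=snap('wrist','w16'); blobs(c,.046);go(.4707,.1777,.056,159.8)
```

```text
[245   0  29  65 884] [ 0.4921 -0.0542] [0.0091 0.0393] 86.9
[213   5  29  68 869] [ 0.4907 -0.0755] [0.0086 0.04  ] 87.0
[469 188  30  31 645] [0.6421 0.0682] [0.0212 0.0212] 33.0
[297 201  13  53 626] [ 0.6248 -0.063 ] [0.0086 0.0394] 74.5
[327 200  12  53 534] [ 0.6298 -0.0421] [0.0082 0.0394] 75.1
[ 252  358  115   54 2232] [ 0.7594 -0.0964] [0.0987 0.0548] 74.6
t 33.6 [ 0.6298 -0.0545  0.1855] yaw 164.6 | roll 0.080 then tx 11.47 ty 8.15 tz 6.48
```

Carton is in tin 1. Next is the third carton.

>>> apply_moves(commands=[[0, 0, 0, 0.08], [1, 0.7, 0, 0], [1, 0.7, 0, 0], [1, 0.7, 0, 0], [1, 0.7, 0, 0]], claw=0.4)

```text
clock: 34.07
eef_pos: [0.5707, 0.0264, 0.1803]
tool_rot: [0.176, 0.984, -0.0, -0.001]
ft_force: [0.7, 0.2, 0.5]
grip_width: 0.0511
grasp_force: 0.0
```

>>> apply_moves(commands=[[1, 0.7, 0, 0], [1, 0.7, 0, 0], [1, 0.7, 0, 0], [1, 0.7, 0, 0], [1, 0.7, 0, 0]])

```text
clock: 34.48
eef_pos: [0.501, 0.1268, 0.1806]
tool_rot: [0.175, 0.984, -0.0, -0.0]
ft_force: [0.3, -0.4, 0.6]
grip_width: 0.0512
grasp_force: 0.0
```

>>> apply_moves(commands=[[1, 0.7, 0, 0], [1, 0.7, 0, 0], [0.4, 0.4, 0, 0], [0, 0, 0, 0], [0, 0, 0, 0]])

```text
clock: 34.9
eef_pos: [0.4697, 0.1765, 0.1809]
tool_rot: [0.175, 0.985, -0.0, 0.0]
ft_force: [-0.4, 0.0, 0.2]
grip_width: 0.0514
grasp_force: 0.0
```

Run:
```python
from h import *
c=snap('wrist','w17'); blobs(c,.046);go(.4707,.1777,.056,159.8)
```

```text
[ 461    0   49  141 3541] [0.4022 0.3179] [0.0166 0.0892] 85.9
[327 211  13  22 211] [0.4634 0.1913] [0.0085 0.0152] 67.5
[298 212  12  52 579] [0.4675 0.167 ] [0.0079 0.0381] 69.5
[327 242  12  22 224] [0.485 0.183] [0.008  0.0161] 70.3
[ 45 334  32  43 463] [ 0.4928 -0.0565] [0.0098 0.0406] 86.9
[ 24 340  31  42 367] [ 0.4915 -0.0783] [0.008  0.0406] 87.2
[143 457  16  23 221] [ 0.6252 -0.0427] [0.0094 0.0274] 74.7
t 35.0 [0.47   0.176  0.1808] yaw 159.8 | roll -0.000 then tx -0.00 ty 0.09 tz 6.24
```

>>> apply_moves(commands=[[0, 0.07, 0.3, 0], [0, 0, 1, 0], [0, 0, 1, 0], [0, 0, 1, 0], [0, 0, 1, 0]])

```text
clock: 35.37
eef_pos: [0.4708, 0.1767, 0.0936]
tool_rot: [0.176, 0.984, -0.0, 0.0]
ft_force: [0.3, 0.0, -0.2]
grip_width: 0.0512
grasp_force: 0.0
```

>>> apply_moves(commands=[[0, 0, 1, 0], [0, 0, 0.9, 0], [0, 0, 0, 0], [0, 0, 0, 0], [0, 0, 0, 0]])

```text
clock: 35.78
eef_pos: [0.471, 0.1774, 0.0574]
tool_rot: [0.176, 0.984, 0.0, 0.0]
ft_force: [0.2, 0.1, 0.6]
grip_width: 0.0512
grasp_force: 0.0
```

>>> apply_moves(commands=[[0, 0, 0, 0], [0, 0, 0, 0], [0, 0, 0, 0], [0, 0, 0, 0], [0, 0, 0, 0]], claw=1)

```text
clock: 36.2
eef_pos: [0.4713, 0.178, 0.0585]
tool_rot: [0.175, 0.984, 0.001, 0.002]
ft_force: [-0.8, -1.2, 6.2]
grip_width: 0.028
grasp_force: 59.6
```

>>> apply_moves(commands=[[0, 0, -0.5, 0], [0, 0, -1, 0], [0, 0, -1, 0], [0, 0, -1, 0], [0, 0, -1, 0]])

```text
clock: 36.62
eef_pos: [0.4697, 0.1778, 0.1484]
tool_rot: [0.175, 0.985, 0.0, -0.0]
ft_force: [0.7, -0.0, -1.6]
grip_width: 0.0286
grasp_force: 59.5
```

Run:
```python
from h import *
go(.490,-.355,.065,159.8)
```

```text
t 36.6 [0.4697 0.1778 0.1484] yaw 159.8 | roll 0.000 then tx -10.15 ty -24.65 tz 4.17
```

>>> apply_moves(commands=[[-0.41, -1, 0, 0], [-0.41, -1, 0, 0], [-0.41, -1, 0, 0], [-0.41, -1, 0, 0], [-0.41, -1, 0, 0]])

```text
clock: 37.03
eef_pos: [0.4738, 0.069, 0.1476]
tool_rot: [0.175, 0.985, 0.0, 0.0]
ft_force: [-0.6, 0.3, -1.7]
grip_width: 0.0281
grasp_force: 59.5
```

>>> apply_moves(commands=[[-0.41, -1, 0, 0], [-0.41, -1, 0, 0], [-0.41, -1, 0, 0], [-0.41, -1, 0, 0], [-0.41, -1, 0, 0]])

```text
clock: 37.45
eef_pos: [0.4778, -0.0391, 0.1476]
tool_rot: [0.175, 0.985, 0.0, 0.0]
ft_force: [-0.7, -0.1, -0.2]
grip_width: 0.0282
grasp_force: 59.5
```

>>> apply_moves(commands=[[-0.41, -1, 0, 0], [-0.41, -1, 0, 0], [-0.41, -1, 0, 0], [-0.41, -1, 0, 0], [-0.41, -1, 0, 0]])

```text
clock: 37.87
eef_pos: [0.4817, -0.1471, 0.1476]
tool_rot: [0.175, 0.985, 0.0, 0.0]
ft_force: [-0.2, -0.8, -1.9]
grip_width: 0.028
grasp_force: 59.5
```

>>> apply_moves(commands=[[-0.41, -1, 0, 0], [-0.41, -1, 0, 0], [-0.41, -1, 0, 0], [-0.41, -1, 0, 0], [-0.41, -1, 0, 0]])

```text
clock: 38.28
eef_pos: [0.4857, -0.2551, 0.1475]
tool_rot: [0.175, 0.985, 0.0, 0.0]
ft_force: [0.6, 0.3, -0.6]
grip_width: 0.0285
grasp_force: 59.5
```

>>> apply_moves(commands=[[-0.41, -1, 0, 0], [-0.41, -1, 0, 0], [-0.41, -1, 0, 0], [-0.41, -1, 0, 0], [-0.3, -0.65, 0, 0]])

```text
clock: 38.7
eef_pos: [0.4899, -0.3568, 0.1475]
tool_rot: [0.176, 0.984, -0.0, 0.0]
ft_force: [0.5, -0.3, -0.8]
grip_width: 0.0281
grasp_force: 59.5
```

>>> apply_moves(commands=[[0, 0, 0, 0], [0, 0, 0.5, 0], [0, 0, 0.5, 0], [0, 0, 0, 0], [0, 0, 0, 0]])

```text
clock: 39.12
eef_pos: [0.4893, -0.3531, 0.1254]
tool_rot: [0.175, 0.985, 0.001, -0.002]
ft_force: [0.4, -0.1, -1.5]
grip_width: 0.028
grasp_force: 59.5
```

Run:
```python
from h import *
go(.490,-.355,.065,159.8); c=snap('wrist','w18'); c=snap('top','t18'); print(tin(c,(.490,-.355),110))
```

```text
t 39.1 [ 0.4893 -0.3531  0.1254] yaw 159.9 | roll 0.001 then tx -0.07 ty -0.07 tz 3.02
(array([ 0.48072045, -0.36467277]), np.float64(0.5163237081429949))
```

>>> apply_moves(commands=[[0, -0.05, 0.9, 0], [0, 0, 1, 0], [0, 0, 0.7, 0], [0, 0, 0.3, 0], [0, 0, 0.1, 0]])

```text
clock: 39.63
eef_pos: [0.4893, -0.3551, 0.0659]
tool_rot: [0.175, 0.985, 0.001, -0.001]
ft_force: [-0.5, 0.4, -0.8]
grip_width: 0.0281
grasp_force: 59.5
```

>>> apply_moves(commands=[[0, 0, 0, 0], [0, 0, 0, 0], [0, 0, -0.2, 0], [0, 0, -0.5, 0], [0, 0, -1, 0]], claw=0.52)

```text
clock: 40.05
eef_pos: [0.4888, -0.3551, 0.1005]
tool_rot: [0.175, 0.985, 0.001, -0.001]
ft_force: [-0.1, -0.6, -0.7]
grip_width: 0.0409
grasp_force: 0.0
```

>>> apply_moves(commands=[[0, 0, -1, 0], [0, 0, -1, 0], [0, 0, -1, 0], [0, 0, -1, 0], [0, 0, -1, 0]])

```text
clock: 40.47
eef_pos: [0.4901, -0.3561, 0.204]
tool_rot: [0.175, 0.984, -0.001, 0.001]
ft_force: [0.4, -0.5, 0.6]
grip_width: 0.041
grasp_force: 0.0
```

>>> apply_moves(commands=[[0, 0, 0, -0.1], [0, 0, 0, -0.1], [0, 0, 0, -0.1], [0, 0, 0, -0.037], [0, 0, 0, 0]])

```text
clock: 40.88
eef_pos: [0.4902, -0.3562, 0.2029]
tool_rot: [-0.0, 1.0, -0.001, 0.001]
ft_force: [0.4, -0.5, -0.4]
grip_width: 0.0415
grasp_force: 0.0
```

Run:
```python
from h import *
c=snap('wrist','w19'); blobs(c,.049); knobs(c); go(.5,-.201,.05,180)
for t in (70,90,110): print(t,tin(c,(.490,-.355),t))
g=cv2.cvtColor(c['image'],cv2.COLOR_BGR2GRAY); q=w2p(c,[[.49,-.355,.06]])[0]; print(q)
u,v=q.astype(int); print(g[v,u-80:u+80:2].tolist()); print(g[max(v-90,0):v+80:2,u].tolist())
```

```text
[290 198  28  51 570] [ 0.4857 -0.3663] [0.0086 0.0394] 69.8
[325 208  19  23 231] [ 0.4832 -0.3431] [0.0085 0.0188] 69.6
[491 222  28  27 558] [ 0.4946 -0.2097] [0.0211 0.0212] 28.9
[622 357  18  33 231] [ 0.6264 -0.0645] [0.0097 0.0339] 75.9
knob? [494 229  23  13  79] [504.5 234.8] [ 0.4986 -0.2019]
knob? [493 237  13   7  29] [498.8 239.8] [ 0.5029 -0.2061]
t 40.9 [ 0.4901 -0.3561  0.2026] yaw 180.0 | roll -0.001 then tx -0.49 ty 7.76 tz 7.63
70 (array([ 0.4950576 , -0.35718455]), np.float64(0.19742529276991988))
90 (array([ 0.49350574, -0.35749683]), np.float64(0.26707665275642434))
110 (array([ 0.48523273, -0.3604775 ]), np.float64(0.3766530928834594))
[318.2494434  232.88710096]
[110, 107, 108, 107, 109, 110, 104, 102, 102, 57, 45, 44, 40, 45, 45, 44, 52, 66, 61, 62, 62, 64, 63, 63, 59, 87, 106, 99, 41, 76, 74, 75, 70, 68, 74, 125, 124, 127, 127, 122, 125, 125, 98, 52, 53, 53, 54, 57, 60, 77, 83, 82, 82, 81, 86, 85, 65, 63, 64, 64, 64, 66, 43, 43, 41, 40, 42, 48, 29, 154, 116, 153, 152, 150, 150, 149, 152, 155, 157, 153]
[85, 89, 92, 92, 93, 91, 89, 96, 96, 99, 59, 50, 47, 38, 110, 87, 81, 87, 83, 86, 86, 87, 88, 87, 63, 47, 35, 35, 38, 36, 135, 128, 124, 123, 120, 126, 127, 129, 124, 118, 122, 123, 123, 126, 126, 125, 125, 126, 123, 123, 129, 115, 96, 72, 67, 77, 67, 153, 145, 151, 44, 53, 54, 51, 52, 55, 50, 51, 57, 47, 50, 51, 40, 178, 156, 165, 166, 166, 166, 165, 163, 166, 166, 167, 166]
```

```bash
cat >> h.py <<'E'
def rim(c,xy,R=.012,circ=((.047,.06),(.044,.06))):
    "grid search for the centre whose projected circles follow the strongest edges (normalised so shadows count less)"
    g=cv2.GaussianBlur(cv2.cvtColor(c['image'],cv2.COLOR_BGR2GRAY),(0,0),1).astype(np.float32)
    gx,gy=cv2.Sobel(g,cv2.CV_32F,1,0),cv2.Sobel(g,cv2.CV_32F,0,1); best=(-1,)
    K=np.arctan(np.hypot(gx,gy)/60)/np.maximum(np.hypot(gx,gy),1e-3)
    gx*=K; gy*=K
    for st,rr in((.002,R),(.0004,.0024)):
        o=np.array(best[1] if len(best)>1 else xy)
        for dx in np.arange(-rr,rr+1e-6,st):
            for dy in np.arange(-rr,rr+1e-6,st):
                p=o+[dx,dy]; s=0
                for r,z in circ:
                    q=w2p(c,np.c_[p+r*CS,np.full(72,z)]); n=w2p(c,np.c_[p+(r+.001)*CS,np.full(72,z)])-q; n/=np.linalg.norm(n,axis=1)[:,None]
                    ok=(q[:,0]>2)&(q[:,0]<637)&(q[:,1]>2)&(q[:,1]<min(477,400)); q=q.astype(np.float32)
                    G=lambda m:cv2.remap(m,q[:,0][None],q[:,1][None],cv2.INTER_LINEAR)[0]
                    s+=np.abs(G(gx)*n[:,0]+G(gy)*n[:,1])[ok].sum()/72
                if s>best[0]: best=(s,p)
    return best[1].round(4),round(float(best[0]),3)
def get(f): 
    c=load(f); c['image']=cv2.imread('pics/%s.png'%f); return c
E
python3 - <<'E'
from h import *
for f,xy in(('w19',(.49,-.355)),('w14',(.491,-.063)),('w16',(.6275,-.054)),('w15',(.491,-.063)),('t12',(.49,-.355)),('t12',(.491,-.063)),('t12',(.6275,-.054))): print(f,rim(get(f),xy))
print('lid disc'); L=((.049,.010),)
for f,xy in(('w19',(.5,-.202)),('w16',(.645,.072)),('t18',(.647,.074)),('t12',(.5,-.201)),('t12',(.665,-.238)),('t18',(.665,-.238))): print(f,rim(get(f),xy,circ=L))
E
```

```text
w19 (array([ 0.4896, -0.3574]), 1.614)
w14 (array([ 0.4906, -0.0606]), 1.693)
w16 (array([ 0.6283, -0.0516]), 1.8)
w15 (array([ 0.4902, -0.0598]), 1.917)
t12 (array([ 0.49  , -0.3566]), 2.179)
t12 (array([ 0.491 , -0.0622]), 1.658)
t12 (array([ 0.6295, -0.0528]), 1.987)
lid disc
w19 (array([ 0.498 , -0.2032]), 0.689)
w16 (array([0.645 , 0.0716]), 0.692)
t18 (array([0.6438, 0.0704]), 0.394)
t12 (array([ 0.4996, -0.1958]), 0.289)
t12 (array([ 0.6606, -0.2364]), 0.345)
t18 (array([ 0.6602, -0.2368]), 0.355)
```

>>> apply_moves(commands=[[-0.08, 1, 0.3, 0], [-0.08, 1, 0.3, 0], [-0.08, 1, 0.3, 0], [-0.08, 1, 0.3, 0], [-0.08, 1, 0.3, 0]])

```text
clock: 41.35
eef_pos: [0.498, -0.2552, 0.1716]
tool_rot: [0.001, 1.0, -0.0, 0.001]
ft_force: [0.6, -0.3, -0.1]
grip_width: 0.0412
grasp_force: 0.0
```

>>> apply_moves(commands=[[0, 1, 0.3, 0], [0, 1, 0.3, 0], [0, 0.64, 0.3, 0], [0, 0, 0, 0], [0, 0, 0, 0]])

```text
clock: 41.77
eef_pos: [0.4979, -0.2028, 0.1532]
tool_rot: [-0.0, 1.0, -0.0, 0.0]
ft_force: [-0.4, -0.7, 0.2]
grip_width: 0.0411
grasp_force: 0.0
```

Run:
```python
from h import *
c=snap('wrist','w20'); k,s=rim(c,(.4985,-.2033),circ=((.049,.010),)); print('disc',k,s); print('knob',rim(c,k,R=.008,circ=((.012,.034),)));go(k[0],k[1],.044,180)
```

```text
disc [ 0.4997 -0.2017] 0.404
knob (array([ 0.4993, -0.2001]), 0.799)
t 41.8 [ 0.4982 -0.2036  0.1535] yaw 180.0 | roll 0.000 then tx -0.08 ty 0.09 tz 5.47
```

>>> apply_moves(commands=[[-0.06, 0.12, 0.5, 0], [0, 0, 1, 0], [0, 0, 1, 0], [0, 0, 1, 0], [0, 0, 1, 0]])

```text
clock: 42.23
eef_pos: [0.4992, -0.2017, 0.0618]
tool_rot: [0.001, 1.0, -0.0, 0.0]
ft_force: [-0.7, 0.2, -0.2]
grip_width: 0.0411
grasp_force: 0.0
```

>>> apply_moves(commands=[[0, 0, 0.5, 0], [0, 0, 0.35, 0], [0, 0, 0, 0], [0, 0, 0, 0], [0, 0, 0, 0]])

```text
clock: 42.65
eef_pos: [0.4999, -0.2012, 0.047]
tool_rot: [0.0, 1.0, -0.0, 0.001]
ft_force: [0.4, -0.2, -0.0]
grip_width: 0.0413
grasp_force: 0.0
```

>>> apply_moves(commands=[[0, 0, 0, 0], [0, 0, 0, 0], [0, 0, 0, 0], [0, 0, 0, 0], [0, 0, 0, 0]], claw=1)

```text
clock: 43.07
eef_pos: [0.5, -0.2011, 0.0474]
tool_rot: [-0.0, 1.0, -0.001, 0.001]
ft_force: [-1.4, -0.5, 5.9]
grip_width: 0.021
grasp_force: 58.6
```

>>> apply_moves(commands=[[0, 0, -0.5, 0], [0, 0, -1, 0], [0, 0, -1, 0], [0, 0, -1, 0], [0, 0, -1, 0]])

```text
clock: 43.48
eef_pos: [0.4987, -0.2005, 0.1373]
tool_rot: [-0.0, 1.0, 0.0, -0.0]
ft_force: [0.9, -0.7, -0.5]
grip_width: 0.0208
grasp_force: 58.8
```

Run:
```python
from h import *
c=snap('wrist','w21'); o=bot.get_obs(); z=o['eef_pos'][2]-.044
for dz in(0,.002,-.002): print('disc held',rim(c,o['eef_pos'][:2],circ=((.049,z+.010+dz),)))
go(.4897,-.3572,.11,180)
```

```text
disc held (array([ 0.4947, -0.2034]), 0.354)
disc held (array([ 0.4939, -0.2038]), 0.344)
disc held (array([ 0.4955, -0.1974]), 0.336)
t 43.5 [ 0.5011 -0.2014  0.1417] yaw 180.0 | roll 0.000 then tx 0.57 ty -7.79 tz 1.58
```

>>> apply_moves(commands=[[0.07, -1, 0, 0], [0.07, -1, 0, 0], [0.07, -1, 0, 0], [0.07, -1, 0, 0], [0.07, -1, 0, 0]])

```text
clock: 43.95
eef_pos: [0.4918, -0.3014, 0.1362]
tool_rot: [-0.0, 1.0, 0.0, 0.0]
ft_force: [0.3, 0.5, -1.4]
grip_width: 0.0207
grasp_force: 58.8
```

>>> apply_moves(commands=[[0.07, -1, 0, 0], [0.08, -1, 0, 0], [0, -0.8, 0, 0], [0, 0, 0, 0], [0, 0, 0, 0]])

```text
clock: 44.37
eef_pos: [0.4886, -0.3571, 0.1358]
tool_rot: [0.001, 1.0, 0.0, -0.0]
ft_force: [0.1, 0.3, -0.9]
grip_width: 0.0207
grasp_force: 58.9
```

>>> apply_moves(commands=[[0, 0, 0.4, 0], [0, 0, 0.4, 0], [0, 0, 0.3, 0], [0, 0, 0, 0], [0, 0, 0, 0]])

```text
clock: 44.78
eef_pos: [0.4886, -0.3556, 0.1129]
tool_rot: [-0.001, 1.0, 0.001, -0.001]
ft_force: [-0.5, -0.1, -0.9]
grip_width: 0.0205
grasp_force: 58.9
```

Run:
```python
from h import *
go(.4897,-.3572,.1014,180); o=bot.get_obs(); print(o['ft_force'],o['tool_rot'])
c=snap('wrist','w22'); z=bot.get_obs()['eef_pos'][2]-.0474
print('disc held',rim(c,o['eef_pos'][:2],circ=((.049,z+.010),(.049,z+.006)))); print('tin',rim(c,(.4897,-.3572),circ=((.047,.06),(.047,0))))
g=c['image']
```

```text
t 44.8 [ 0.4886 -0.3556  0.1129] yaw 180.1 | roll 0.001 then tx -0.06 ty -0.08 tz 0.57
[-0.50416358 -0.08219088 -0.90102148] [-6.28288395e-04  9.99999157e-01  6.75096951e-04 -9.13780109e-04]
disc held (array([ 0.4882, -0.3552]), 1.107)
tin (array([ 0.4893, -0.3572]), 0.627)
```

>>> apply_moves(commands=[[-0.06, -0.09, 0.15, 0], [0, 0, 0.15, 0], [0, 0, 0.1, 0], [0, 0, 0, 0], [0, 0, 0, 0]])

```text
clock: 45.25
eef_pos: [0.4901, -0.3584, 0.1057]
tool_rot: [-0.0, 1.0, 0.0, -0.0]
ft_force: [-0.3, -0.1, -0.5]
grip_width: 0.0204
grasp_force: 58.9
```

>>> apply_moves(commands=[[0, 0, 0.1, 0], [0, 0, 0.1, 0], [0, 0, 0.05, 0], [0, 0, 0, 0], [0, 0, 0, 0]])

```text
clock: 45.67
eef_pos: [0.4903, -0.3586, 0.1015]
tool_rot: [-0.0, 1.0, -0.0, 0.0]
ft_force: [-0.7, 0.7, 2.9]
grip_width: 0.0209
grasp_force: 59.3
```

>>> apply_moves(commands=[[0, 0, 0, 0], [0, 0, 0, 0], [0, 0, 0, 0], [0, 0, -0.5, 0], [0, 0, -1, 0]], claw=0.52)

```text
clock: 46.08
eef_pos: [0.4885, -0.3572, 0.1287]
tool_rot: [-0.0, 1.0, 0.002, -0.003]
ft_force: [-0.0, 0.2, 0.6]
grip_width: 0.041
grasp_force: 0.0
```

>>> apply_moves(commands=[[0, 0, -1, 0], [0, 0, -1, 0], [0, 0, -1, 0], [0, 0, 0, 0], [0, 0, 0, 0]])

```text
clock: 46.5
eef_pos: [0.4911, -0.3591, 0.193]
tool_rot: [-0.0, 1.0, -0.001, 0.002]
ft_force: [0.3, -0.0, -0.4]
grip_width: 0.0409
grasp_force: 0.0
```

Run:
```python
from h import *
c=snap('wrist','w23'); 
for z in(.058,.060,.062,.064,.066,.068): print(z,rim(c,(.4897,-.3572),R=.006,circ=((.049,z),)),rim(c,(.4897,-.3572),R=.006,circ=((.012,z+.024),)))
print('tin base',rim(c,(.4897,-.3572),R=.006,circ=((.047,0.0),)))
go(.6604,-.2368,.044,180)
```

```text
0.058 (array([ 0.4913, -0.3584]), 0.436) (array([ 0.4917, -0.358 ]), 0.674)
0.06 (array([ 0.4909, -0.3588]), 0.489) (array([ 0.4913, -0.358 ]), 0.668)
0.062 (array([ 0.4905, -0.3588]), 0.51) (array([ 0.4905, -0.358 ]), 0.66)
0.064 (array([ 0.4901, -0.3588]), 0.466) (array([ 0.4901, -0.358 ]), 0.651)
0.066 (array([ 0.4877, -0.3584]), 0.413) (array([ 0.4897, -0.3576]), 0.643)
0.068 (array([ 0.4873, -0.3588]), 0.392) (array([ 0.4893, -0.3576]), 0.637)
tin base (array([ 0.4897, -0.3568]), 0.355)
t 46.5 [ 0.4904 -0.3586  0.1914] yaw 180.0 | roll 0.000 then tx -8.50 ty 6.09 tz 7.37
```

>>> apply_moves(commands=[[-0.95, 0.68, 0, 0], [-0.95, 0.68, 0, 0], [-0.95, 0.68, 0, 0], [-0.95, 0.68, 0, 0], [-0.95, 0.68, 0, 0]])

```text
clock: 46.97
eef_pos: [0.5851, -0.2894, 0.1891]
tool_rot: [0.0, 1.0, 0.001, -0.001]
ft_force: [0.3, 0.1, -0.2]
grip_width: 0.0409
grasp_force: 0.0
```

>>> apply_moves(commands=[[-0.95, 0.68, 0.2, 0], [-0.95, 0.68, 0.5, 0], [-0.95, 0.68, 0.5, 0], [-0.95, 0.65, 0.5, 0], [0, 0, 0, 0]])

```text
clock: 47.38
eef_pos: [0.6622, -0.2325, 0.1515]
tool_rot: [-0.002, 1.0, 0.002, -0.003]
ft_force: [-0.8, -0.1, -0.0]
grip_width: 0.0407
grasp_force: 0.0
```

Run:
```python
from h import *
c=snap('wrist','w24'); k,s=rim(c,(.662,-.237),circ=((.049,.010),)); print('disc',k,s); print('knob',rim(c,k,R=.008,circ=((.012,.034),)));go(k[0],k[1],.047,180)
```

```text
disc [ 0.6644 -0.2398] 0.47
knob (array([ 0.664, -0.239]), 0.556)
t 47.4 [ 0.6609 -0.2341  0.1527] yaw 180.2 | roll 0.003 then tx -0.17 ty -0.28 tz 5.28
```

>>> apply_moves(commands=[[-0.12, -0.12, 0.5, 0], [0, 0, 1, 0], [0, 0, 1, 0], [0, 0, 0.5, 0], [0, 0, 0, 0]])

```text
clock: 47.85
eef_pos: [0.6606, -0.2394, 0.0931]
tool_rot: [0.001, 1.0, 0.001, -0.003]
ft_force: [-0.1, -0.9, -1.9]
grip_width: 0.0412
grasp_force: 0.0
```

Run:
```python
from h import *
c=snap('wrist','w25'); print('knob',rim(c,(.664,-.239),R=.008,circ=((.012,.034),)),rim(c,(.664,-.239),circ=((.049,.010),)));go(.664,-.239,.047,180)
```

```text
knob (array([ 0.664 , -0.2386]), 0.616) (array([ 0.6636, -0.2386]), 0.507)
t 47.9 [ 0.6617 -0.2396  0.0951] yaw 179.9 | roll -0.001 then tx -0.11 ty 0.03 tz 2.41
```

>>> apply_moves(commands=[[-0.05, 0.02, 0.7, 0], [0, 0, 1, 0], [0, 0, 0.5, 0], [0, 0, 0.2, 0], [0, 0, 0, 0]])

```text
clock: 48.32
eef_pos: [0.6639, -0.2387, 0.0483]
tool_rot: [0.0, 1.0, 0.0, -0.001]
ft_force: [0.5, 0.2, -0.1]
grip_width: 0.041
grasp_force: 0.0
```

>>> apply_moves(commands=[[0, 0, 0, 0], [0, 0, 0, 0], [0, 0, 0, 0], [0, 0, 0, 0], [0, 0, 0, 0]])

```text
clock: 48.73
eef_pos: [0.665, -0.2387, 0.0497]
tool_rot: [-0.0, 1.0, -0.0, 0.001]
ft_force: [0.3, -0.0, -0.1]
grip_width: 0.0408
grasp_force: 0.0
```

>>> apply_moves(commands=[[0, 0, 0, 0], [0, 0, 0, 0], [0, 0, 0, 0], [0, 0, 0, 0], [0, 0, 0, 0]], claw=1)

```text
clock: 49.15
eef_pos: [0.6649, -0.2387, 0.0496]
tool_rot: [-0.0, 1.0, -0.0, 0.0]
ft_force: [-2.0, 1.2, 4.2]
grip_width: 0.0207
grasp_force: 58.6
```

>>> apply_moves(commands=[[0, 0, -0.5, 0], [0, 0, -1, 0], [0, 0, -1, 0], [0, 0, -1, 0], [0, 0, -1, 0]])

```text
clock: 49.57
eef_pos: [0.6642, -0.2385, 0.1395]
tool_rot: [-0.0, 1.0, 0.0, -0.001]
ft_force: [1.1, 0.3, -1.0]
grip_width: 0.0205
grasp_force: 58.8
```

Run:
```python
from h import *
go(.4905,-.061,.11,180)
```

```text
t 49.6 [ 0.6642 -0.2385  0.1395] yaw 180.0 | roll 0.000 then tx 8.68 ty 8.87 tz 1.47
```

>>> apply_moves(commands=[[0.97, 1, 0, 0], [0.97, 1, 0, 0], [0.97, 1, 0, 0], [0.97, 1, 0, 0], [0.97, 1, 0, 0]])

```text
clock: 49.98
eef_pos: [0.5662, -0.1378, 0.1388]
tool_rot: [-0.0, 1.0, 0.0, -0.0]
ft_force: [-0.0, 1.1, -1.2]
grip_width: 0.0203
grasp_force: 58.8
```

>>> apply_moves(commands=[[0.97, 1, 0, 0], [0.97, 1, 0, 0], [0.97, 1, 0, 0], [0.9, 0.85, 0, 0], [0, 0, 0, 0]])

```text
clock: 50.4
eef_pos: [0.4868, -0.0589, 0.1385]
tool_rot: [-0.002, 1.0, 0.001, -0.003]
ft_force: [0.2, -0.0, -1.1]
grip_width: 0.0201
grasp_force: 58.8
```

>>> apply_moves(commands=[[0, 0, 0.4, 0], [0, 0, 0.4, 0], [0, 0, 0.4, 0], [0, 0, 0, 0], [0, 0, 0, 0]])

```text
clock: 50.82
eef_pos: [0.491, -0.0622, 0.1136]
tool_rot: [0.0, 1.0, 0.0, -0.001]
ft_force: [-0.4, 0.3, -1.7]
grip_width: 0.0203
grasp_force: 58.9
```

Run:
```python
from h import *
c=snap('wrist','w26'); o=bot.get_obs(); z=o['eef_pos'][2]-.0496; go(.4905,-.061,.1036,180); print(o['grip_width'],o['grasp_force'])
print('disc held',rim(c,o['eef_pos'][:2],circ=((.049,z+.010),(.049,z+.006)))); print('tin',rim(c,(.4905,-.061),circ=((.047,.06),(.047,0))))
```

```text
t 50.9 [ 0.4914 -0.0622  0.1142] yaw 180.0 | roll -0.001 then tx 0.04 ty 0.06 tz 0.53
0.02017054624873694 58.851558566093445
disc held (array([ 0.491 , -0.0622]), 1.118)
tin (array([ 0.4909, -0.0602]), 0.78)
```

>>> apply_moves(commands=[[0.02, 0.07, 0.15, 0], [0, 0, 0.15, 0], [0, 0, 0.1, 0], [0, 0, 0, 0], [0, 0, 0, 0]])

```text
clock: 51.28
eef_pos: [0.4908, -0.0602, 0.1068]
tool_rot: [-0.0, 1.0, 0.0, -0.0]
ft_force: [-1.1, 0.5, -1.6]
grip_width: 0.0202
grasp_force: 58.9
```

>>> apply_moves(commands=[[0, 0, 0.1, 0], [0, 0, 0.1, 0], [0, 0, 0, 0], [0, 0, 0, 0], [0, 0, 0, 0]])

```text
clock: 51.7
eef_pos: [0.4913, -0.0603, 0.1035]
tool_rot: [-0.0, 1.0, -0.0, 0.001]
ft_force: [-1.8, 0.1, 5.5]
grip_width: 0.0201
grasp_force: 59.4
```

Seated as expected (5.5 N contact at the predicted height). I'll release and go to the last lid.

>>> apply_moves(commands=[[0, 0, 0, 0], [0, 0, 0, 0], [0, 0, 0, 0], [0, 0, -0.5, 0], [0, 0, -1, 0]], claw=0.52)

```text
clock: 52.12
eef_pos: [0.4888, -0.06, 0.1312]
tool_rot: [-0.0, 1.0, 0.0, -0.003]
ft_force: [-1.0, -0.2, 0.1]
grip_width: 0.0409
grasp_force: 0.0
```

>>> apply_moves(commands=[[0, 0, -1, 0], [0, 0, -1, 0], [0, 0, -1, 0], [0, 0, 0, 0], [0, 0, 0, 0]])

```text
clock: 52.53
eef_pos: [0.4919, -0.0604, 0.1946]
tool_rot: [-0.0, 1.0, -0.0, 0.002]
ft_force: [0.3, 0.3, -1.1]
grip_width: 0.0403
grasp_force: 0.0
```

Run:
```python
from h import *
c=snap('wrist','w27'); p=(.4907,-.0607)
for z in(.060,.062,.064,.066): print(z,rim(c,p,R=.006,circ=((.049,z),)),rim(c,p,R=.006,circ=((.012,z+.024),)))
k,s=rim(c,(.645,.0716),circ=((.049,.010),)); print('disc',k,s,rim(c,k,R=.008,circ=((.012,.034),)))
go(.6445,.072,.05,180)
```

```text
0.06 (array([ 0.4919, -0.0603]), 0.623) (array([ 0.4923, -0.0595]), 0.668)
0.062 (array([ 0.4915, -0.0607]), 0.617) (array([ 0.4915, -0.0595]), 0.649)
0.064 (array([ 0.4911, -0.0607]), 0.562) (array([ 0.4911, -0.0595]), 0.633)
0.066 (array([ 0.4887, -0.0603]), 0.516) (array([ 0.4911, -0.0591]), 0.621)
disc [0.6414 0.07  ] 0.402 (array([0.6446, 0.0716]), 0.28)
t 52.6 [ 0.491  -0.0603  0.1933] yaw 180.0 | roll 0.000 then tx -7.67 ty 6.61 tz 7.16
```

>>> apply_moves(commands=[[-0.96, 0.83, 0, 0], [-0.96, 0.83, 0, 0], [-0.96, 0.83, 0, 0], [-0.96, 0.83, 0, 0], [-0.96, 0.83, 0, 0]])

```text
clock: 53.0
eef_pos: [0.5867, 0.0235, 0.1912]
tool_rot: [-0.0, 1.0, -0.0, -0.002]
ft_force: [0.4, -0.5, 0.4]
grip_width: 0.041
grasp_force: 0.0
```

>>> apply_moves(commands=[[-0.96, 0.83, 0.5, 0], [-0.96, 0.83, 0.5, 0], [-0.95, 0.8, 1, 0], [0, 0, 0.5, 0], [0, 0, 0, 0]])

```text
clock: 53.42
eef_pos: [0.6416, 0.0725, 0.1371]
tool_rot: [-0.001, 1.0, -0.001, -0.005]
ft_force: [0.4, -0.7, -0.4]
grip_width: 0.0413
grasp_force: 0.0
```

>>> apply_moves(commands=[[0, 0, 0, 0], [0, 0, 0, 0], [0, 0, 0, 0], [0, 0, 0, 0], [0, 0, 0, 0]])

```text
clock: 53.83
eef_pos: [0.6445, 0.0714, 0.1443]
tool_rot: [0.0, 1.0, 0.0, 0.001]
ft_force: [0.5, 0.5, 0.9]
grip_width: 0.0413
grasp_force: 0.0
```

Run:
```python
from h import *
c=snap('wrist','w28'); k,s=rim(c,(.6445,.072),circ=((.049,.010),)); print('disc',k,s,rim(c,k,R=.008,circ=((.012,.034),)))
go(k[0],k[1],.049,180)
```

```text
disc [0.6453 0.0736] 0.524 (array([0.6465, 0.074 ]), 0.847)
t 53.9 [0.6445 0.0715 0.1441] yaw 180.0 | roll -0.000 then tx -0.04 ty 0.10 tz 4.76
```

>>> apply_moves(commands=[[-0.08, 0.11, 0.5, 0], [0, 0, 1, 0], [0, 0, 1, 0], [0, 0, 1, 0], [0, 0, 0.8, 0]])

```text
clock: 54.3
eef_pos: [0.6451, 0.0742, 0.0548]
tool_rot: [-0.0, 1.0, -0.0, -0.001]
ft_force: [-0.4, -0.3, 0.5]
grip_width: 0.0411
grasp_force: 0.0
```

>>> apply_moves(commands=[[0, 0, 0.45, 0], [0, 0, 0, 0], [0, 0, 0, 0], [0, 0, 0, 0], [0, 0, 0, 0]])

```text
clock: 54.72
eef_pos: [0.647, 0.0743, 0.0495]
tool_rot: [-0.0, 1.0, 0.0, 0.001]
ft_force: [0.7, 0.2, 1.1]
grip_width: 0.0408
grasp_force: 0.0
```

>>> apply_moves(commands=[[0, 0, 0, 0], [0, 0, 0, 0], [0, 0, 0, 0], [0, 0, 0, 0], [0, 0, 0, 0]], claw=1)

```text
clock: 55.13
eef_pos: [0.6468, 0.0743, 0.0496]
tool_rot: [-0.0, 1.0, 0.0, 0.001]
ft_force: [-0.8, -0.5, 6.0]
grip_width: 0.0201
grasp_force: 58.6
```

>>> apply_moves(commands=[[0, 0, -0.5, 0], [0, 0, -1, 0], [0, 0, -1, 0], [0, 0, -1, 0], [0, 0, -1, 0]])

```text
clock: 55.55
eef_pos: [0.6454, 0.0741, 0.1388]
tool_rot: [-0.0, 1.0, -0.0, -0.001]
ft_force: [0.5, -0.2, -0.9]
grip_width: 0.0203
grasp_force: 58.8
```

Run:
```python
from h import *
go(.6285,-.0522,.11,180)
```

```text
t 55.5 [0.6454 0.0741 0.1388] yaw 180.0 | roll 0.000 then tx 0.85 ty -6.32 tz 1.44
```

>>> apply_moves(commands=[[0.13, -1, 0, 0], [0.13, -1, 0, 0], [0.13, -1, 0, 0], [0.13, -1, 0, 0], [0.13, -1, 0, 0]])

```text
clock: 55.97
eef_pos: [0.6324, -0.0266, 0.138]
tool_rot: [-0.0, 1.0, -0.0, -0.0]
ft_force: [0.9, 0.4, -1.1]
grip_width: 0.0204
grasp_force: 58.8
```

>>> apply_moves(commands=[[0.13, -1, 0, 0], [0.1, -0.33, 0, 0], [0, 0, 0.4, 0], [0, 0, 0.4, 0], [0, 0, 0.3, 0]])

```text
clock: 56.38
eef_pos: [0.6278, -0.0513, 0.1145]
tool_rot: [-0.001, 1.0, 0.0, -0.001]
ft_force: [-0.6, -0.2, -1.3]
grip_width: 0.0205
grasp_force: 58.8
```

>>> apply_moves(commands=[[0, 0, 0, 0], [0, 0, 0, 0], [0, 0, 0, 0], [0, 0, 0, 0], [0, 0, 0, 0]])

```text
clock: 56.8
eef_pos: [0.6287, -0.052, 0.1164]
tool_rot: [-0.0, 1.0, -0.0, 0.0]
ft_force: [0.2, -0.2, -1.2]
grip_width: 0.0204
grasp_force: 58.8
```

Run:
```python
from h import *
c=snap('wrist','w29'); o=bot.get_obs(); z=o['eef_pos'][2]-.0496; go(.6285,-.0522,.1036,180); print(o['grip_width'],o['grasp_force'])
print('disc held',rim(c,o['eef_pos'][:2],circ=((.049,z+.010),(.049,z+.006)))); print('tin',rim(c,(.6285,-.0522),circ=((.047,.06),(.047,0))))
```

```text
t 56.9 [ 0.6287 -0.0522  0.1163] yaw 180.0 | roll 0.001 then tx 0.01 ty -0.00 tz 0.64
0.02043649070390623 58.84841859340668
disc held (array([ 0.6295, -0.0522]), 1.14)
tin (array([ 0.6289, -0.0514]), 0.767)
```

>>> apply_moves(commands=[[0.02, 0.02, 0.2, 0], [0, 0, 0.2, 0], [0, 0, 0.1, 0], [0, 0, 0, 0], [0, 0, 0, 0]])

```text
clock: 57.27
eef_pos: [0.6277, -0.052, 0.1055]
tool_rot: [-0.0, 1.0, 0.0, -0.0]
ft_force: [0.1, -0.6, -0.9]
grip_width: 0.0205
grasp_force: 58.8
```

>>> apply_moves(commands=[[0, 0, 0.1, 0], [0, 0, 0.1, 0], [0, 0, 0, 0], [0, 0, 0, 0], [0, 0, 0, 0]])

```text
clock: 57.68
eef_pos: [0.6283, -0.0521, 0.1035]
tool_rot: [-0.0, 1.0, -0.0, 0.001]
ft_force: [-2.2, 0.1, 5.7]
grip_width: 0.0204
grasp_force: 59.5
```

Seated. I'll release, retreat toward the robot and run the final check.

>>> apply_moves(commands=[[0, 0, 0, 0], [0, 0, 0, 0], [0, 0, 0, 0], [0, 0, -0.5, 0], [0, 0, -1, 0]], claw=0.52)

```text
clock: 58.1
eef_pos: [0.6258, -0.0519, 0.1295]
tool_rot: [-0.0, 1.0, 0.0, -0.003]
ft_force: [0.4, 0.8, 0.7]
grip_width: 0.0414
grasp_force: 0.0
```

>>> apply_moves(commands=[[0, 0, -1, 0], [0, 0, -1, 0], [0, 0, -1, 0], [0.5, 0, -1, 0], [1, 0, -1, 0]])

```text
clock: 58.52
eef_pos: [0.5991, -0.052, 0.2331]
tool_rot: [-0.0, 1.0, -0.0, 0.001]
ft_force: [-0.2, -0.2, -0.4]
grip_width: 0.0407
grasp_force: 0.0
```

>>> apply_moves(commands=[[1, 0, 0, 0], [1, 0, 0, 0], [1, 0, 0, 0], [1, 0, 0, 0], [1, 0, 0, 0]])

```text
clock: 58.93
eef_pos: [0.497, -0.0521, 0.2327]
tool_rot: [-0.0, 1.0, -0.0, 0.0]
ft_force: [0.2, -0.4, -0.3]
grip_width: 0.0408
grasp_force: 0.0
```

>>> apply_moves(commands=[[1, 0, 0, 0], [1, 0, 0, 0], [1, 0, 0, 0], [1, 0, 0, 0], [1, 0, 0, 0]])

```text
clock: 59.35
eef_pos: [0.3971, -0.0521, 0.2326]
tool_rot: [-0.0, 1.0, -0.0, 0.0]
ft_force: [0.3, -0.4, 1.2]
grip_width: 0.0412
grasp_force: 0.0
```

Run:
```python
from h import *
s=snap('scene','s30')['image']; t=snap('top','t30'); w=snap('wrist','w30')
for p in((.6285,-.052),(.4907,-.0607),(.49,-.358)): print(rim(t,p,R=.008,circ=((.049,.064),)),rim(t,p,R=.008,circ=((.012,.088),)))
cv2.imwrite('pics/c30.png',np.hstack([cv2.resize(s[160:400,220:540],(480,360),interpolation=2),cv2.resize(w['image'],(480,360))])[:, :800])
cv2.imwrite('pics/c30.png',np.vstack([cv2.resize(s[170:400,220:540],(800,575),interpolation=2)]))
```

```text
(array([ 0.6237, -0.0568]), 0.544) (array([ 0.6245, -0.054 ]), 0.644)
(array([ 0.4919, -0.0647]), 0.497) (array([ 0.4915, -0.0623]), 0.524)
(array([ 0.49  , -0.3476]), 0.531) (array([ 0.4904, -0.3512]), 0.69)
```

View pics/c30.png

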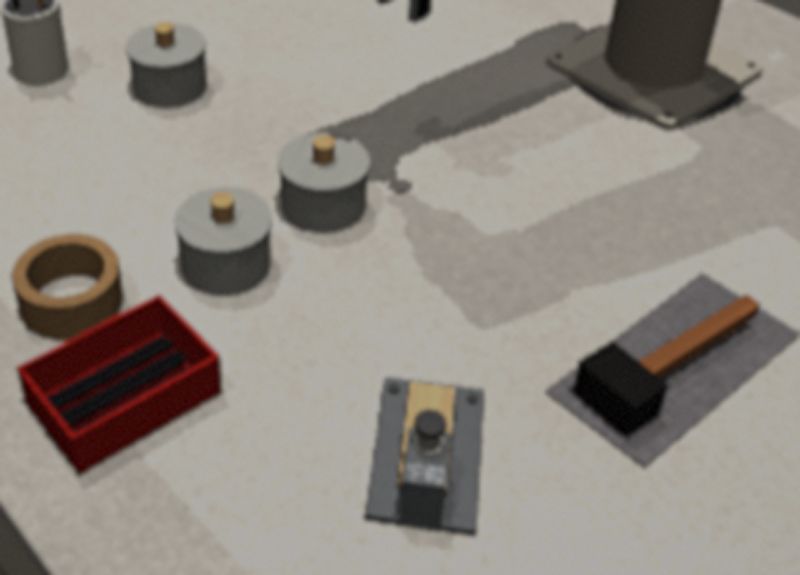

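All three lids sit level, at crop (168,45), (324,160) and (223,218). The tag lies under the raised pin at (430,425) and the mallet is flat on its pad at (660,350). The tape, pens and pot look undisturbed.

```bash
python3 -c "
from workcell import bot
print(bot.job_done())"
```

```text
the job is handed in; nothing more can be done
None
```

I handed the job in at about 59 s of 210 s; the hand-in returned no verdict. In the last picture all three tins have their lids on level with a carton inside each, the tag lies under the raised pin, and the mallet is back flat on its pad. I drove the pin down with the mallet (22 N at the wrist, no direct reading of pin travel), and the tape, pens and pot look undisturbed.

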